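Load the module programmer and dial its address

TASK

Lever open the cover of the programmer box by working the blade of the orange pry tool in at the notch, and open it wide. Stand all the green-tabbed modules from the bench upright on the floor of the box, shut the cover fully over them, roll the three thumbwheels so that 7-2-4 is squarely on top (left to right as seen from the robot), and leave the pry tool lying flat on its black mat. The wheels may be set at any time; do not disturb the red meter, the tape dispenser or the blue bin.

Things in the scene. Friction and masses are not known exactly. Their poses are not given: they have to be found in the camera images.
- box: programmer box, fixed: white, open-topped, 200 (x) x 180 (y) x 70 mm high, walls 6, floor 8 mm thick (inside 188 x 168). Origin: centre of underside, z up. Cover hinged on top of the +y wall (line y = 90, z = 70 mm). In the middle of the -y wall's top a pry notch 60 wide, 12 high (z 58 to 70 mm, yellow bar just below) leaves a gap under the shut cover
- cover (a joint): angle of the box's cover in rad, 0 shut, 1.57 upright, 2.1 fully open (leaning back, past upright, where it leaves most room for loading). The hinge is stiff: the cover stays where it is left and takes about 2 N at its free edge
- cover_edge (a point): middle of the cover's free edge, at its underside. The cover is a grey plate with a blue inset, 200 x 180 x 8 mm (0.15 kg), its underside on the hinge line; own x along the hinge, own z out of its outer face; shut, the edge is flush with the box's -y wall at z = 70 mm
- address_unit: address unit, fixed: grey base 110 (x) x 240 (y) x 30 mm high, three thumbwheels 66 mm apart on an axle along y between 60 mm high black cheeks (red mark: reading line, straight up). 44 mm free between wheels, 33 mm to a cheek. Origin: centre of underside, -x to the robot. White digits, upright as seen from the robot; the top one counts, the next higher is on its far (+x) side
- wheel1_axis (a point): fixed point at the middle of the left (unit's +y) thumbwheel, on the axle. The axle runs along the unit's y axis, 50 mm above the bench. The wheel is a black disc 22 mm wide, radius 36 mm, with ten grey ribs across its rim reaching radius 40 mm between the digits
- wheel2_axis (a point): fixed point at the middle of the middle thumbwheel, on the axle. The axle runs along the unit's y axis, 50 mm above the bench. The wheel is a black disc 22 mm wide, radius 36 mm, with ten grey ribs across its rim reaching radius 40 mm between the digits
- wheel3_axis (a point): fixed point at the middle of the right (unit's -y) thumbwheel, on the axle. The axle runs along the unit's y axis, 50 mm above the bench. The wheel is a black disc 22 mm wide, radius 36 mm, with ten grey ribs across its rim reaching radius 40 mm between the digits
- wheel1 (a joint): the left (unit's +y) thumbwheel's angle in rad: digit d is squarely on top at d x 0.6283 (36 degrees a digit), so 7 is at 4.398. The value grows as the top of the wheel rolls towards the unit's -x side (the robot). No detents; it stays where it is left (friction about 0.04 N m). Stops just below 0 (-0.15) and just above 9 (5.8), so it cannot go round past 9 to 0
- wheel2 (a joint): the middle thumbwheel's angle in rad: digit d is squarely on top at d x 0.6283 (36 degrees a digit), so 2 is at 1.257. The value grows as the top of the wheel rolls towards the unit's -x side (the robot). No detents; it stays where it is left (friction about 0.04 N m). Stops just below 0 (-0.15) and just above 9 (5.8), so it cannot go round past 9 to 0
- wheel3 (a joint): the right (unit's -y) thumbwheel's angle in rad: digit d is squarely on top at d x 0.6283 (36 degrees a digit), so 4 is at 2.513. The value grows as the top of the wheel rolls towards the unit's -x side (the robot). No detents; it stays where it is left (friction about 0.04 N m). Stops just below 0 (-0.15) and just above 9 (5.8), so it cannot go round past 9 to 0
- pry_tool: pry tool, loose, 0.1 kg, 200 mm long along its own x: orange handle from x = -100 to +10 mm, 18 mm wide (y), 26 mm high (z 0 to 26 mm); thin steel blade from x = +8 to +100 mm, 18 mm wide, 3 mm thick, centred at z = 13 mm. Origin at the middle of the length, at the underside; it balances about 22 mm towards the handle from the origin. Starts lying on the mat, blade roughly away from the robot
- pry_tip (a point): end of the pry tool's blade (tool's x = +100 mm, z = 13 mm)
- mat: the tool's black rubber mat, fixed, 240 (x) x 90 (y) x 4 mm. Origin at the centre of its underside
- module1: alarm relay module, loose, 0.12 kg: white base 72 (own x) x 34 (own y) x 24 mm high with, centred on top, a green upright grip tab 44 (x) x 14 (y) x 26 mm, so 50 mm tall in all. Origin at the centre of the underside, z up. Starts upright on the bench; may be absent in a given run
- module2: alarm relay module, loose, 0.12 kg: white base 72 (own x) x 34 (own y) x 24 mm high with, centred on top, a green upright grip tab 44 (x) x 14 (y) x 26 mm, so 50 mm tall in all. Origin at the centre of the underside, z up. Starts upright on the bench; may be absent in a given run
- module3: alarm relay module, loose, 0.12 kg: white base 72 (own x) x 34 (own y) x 24 mm high with, centred on top, a green upright grip tab 44 (x) x 14 (y) x 26 mm, so 50 mm tall in all. Origin at the centre of the underside, z up. Starts upright on the bench; may be absent in a given run
- module4: alarm relay module, loose, 0.12 kg: white base 72 (own x) x 34 (own y) x 24 mm high with, centred on top, a green upright grip tab 44 (x) x 14 (y) x 26 mm, so 50 mm tall in all. Origin at the centre of the underside, z up. Starts upright on the bench; may be absent in a given run
- meter: red multimeter lying on the bench, 150 x 75 x 36 mm, bystander; origin at the centre of its underside
- tape: tape dispenser, black base 150 x 60 mm, 90 mm high, bystander; origin at the centre of its underside
- bin: blue open bin 110 x 150 x 70 mm, bystander; origin at the centre of its underside
Not all that is in view belongs to the job. Leave any pink or turquoise look-alike of the module1 alone.

How it is judged:
On the way, in this order (a step that is already met when the one before it is completed fails the run):
1. the cover is levered up by the pry tool (value of joint cover above 0.2 rad and contact force between pry_tool and cover above 0.1 N), for 0.1 s.
2. the cover is wide open (value of joint cover above 1.3 rad), for 0.2 s.
3. all modules stand upright on the floor of the box, cover still open (x of module1 in the frame of box between -0.09 and 0.09 m and y of module1 in the frame of box between -0.085 and 0.085 m and z of each of module1, module2, module3, module4 in the frame of box below 0.016 m and angle between each of module1, module2, module3, module4's own z axis and vertical below 0.2 rad and x of module2 in the frame of box between -0.09 and 0.09 m and y of module2 in the frame of box between -0.085 and 0.085 m and x of module3 in the frame of box between -0.09 and 0.09 m and y of module3 in the frame of box between -0.085 and 0.085 m and x of module4 in the frame of box between -0.09 and 0.09 m and y of module4 in the frame of box between -0.085 and 0.085 m and value of joint cover above 0.8 rad), for 0.2 s.
4. the cover is shut over the modules (x of module1 in the frame of box between -0.09 and 0.09 m and y of module1 in the frame of box between -0.085 and 0.085 m and z of each of module1, module2, module3, module4 in the frame of box below 0.016 m and angle between each of module1, module2, module3, module4's own z axis and vertical below 0.2 rad and x of module2 in the frame of box between -0.09 and 0.09 m and y of module2 in the frame of box between -0.085 and 0.085 m and x of module3 in the frame of box between -0.09 and 0.09 m and y of module3 in the frame of box between -0.085 and 0.085 m and x of module4 in the frame of box between -0.09 and 0.09 m and y of module4 in the frame of box between -0.085 and 0.085 m and value of joint cover below 0.05 rad), for 0.2 s.
At the end, for the whole second after the job is handed in: all modules present stand upright (0.2 rad) on the box floor, cover shut (below 0.05 rad), wheels read 7, 2, 4 left to right, each within 0.17 rad, pry tool flat and at rest on the mat, its origin within 60 mm along and 45 mm across of the mat's centre (all of step 4 and value of joint wheel1 between 4.2282 and 4.5682 rad and value of joint wheel2 between 1.0866 and 1.4266 rad and value of joint wheel3 between 2.3433 and 2.6833 rad and x of pry_tool in the frame of mat between -0.06 and 0.06 m and y of pry_tool in the frame of mat between -0.045 and 0.045 m and height (world z) of pry_tool below 0.012 m and angle between pry_tool's own z axis and vertical below 0.2 rad and linear speed of pry_tool below 0.02 m/s); the robot touches nothing.
It fails at once if the red meter is pushed more than 30 mm away (distance of meter from where it was at the start of the episode above 0.03 m).
It fails at once if the tape dispenser is pushed more than 30 mm away (distance of tape from where it was at the start of the episode above 0.03 m).
It fails at once if the blue bin is pushed more than 30 mm away (distance of bin from where it was at the start of the episode above 0.03 m).
Of module1, module2, module3, module4 only 2 to 4 are there at a start; the rules pass over those that are not, and their reading is None.
At some moment in a run one of module1, module2, module3, module4 may be knocked a few centimetres aside while the robot is not near it.
Once in a run the grip may slacken for a moment while it holds something.
It also fails if it takes over 210 s, if anything falls off the work surface, if the arm or the gripper's body presses on something with over 40 N, if the wrist force passes 120 N, or if a joint passes its speed limit or range.

ROBOT

A 7-joint arm with a two-finger parallel gripper is mounted at the origin on the work surface. World frame = base frame: x ahead of the robot, y to its left, z up, the work surface at z = 0. Lengths are in m, angles in rad, forces in N, time in s.
With the tool pointing down it reaches from about 0.4 to 0.875 m from the base axis. Payload 4.4 kg.
Tool frame: the origin (TCP) lies at the very end of the fingers, on their centre line; the grasp point (between the pads) lies 19 mm behind it; z points along the fingers, x is the direction in which the jaws open and shut, and the axes are right-handed (so a half turn about z gives the same grasp; the last joint's range is limited). The gripper opens to 85 mm and grips with 20 to 120 N. Pads are 22 mm wide; open, the fingers measure 114 mm over their backs; the gripper's body (76 mm by 85 mm) begins 54 mm behind the grasp point. The pads swing forward as they close: fully open they stand 13 mm farther back than shut.
Start: joints at [1.264, 0.628, 0.038, 1.517, -0.027, 0.996, -0.02], TCP at [0.155, -0.631, 0.198] pointing down, gripper open.
Joint ranges: [-3.06, 3.06], [-0.37, 2.12], [-1.25, 1.32], [0.18, 2.47], [-1.1, 4.24], [0.23, 1.98], [-2.94, 2.94]. Speed limits (rad/s): [2.57, 2.57, 3.14, 3.14, 3.14, 3.14, 3.14].

INTERFACE

Orientations are given as a unit quaternion [x, y, z, w].
In Python, from bench import bot gives the robot as it stands.
- The arm moves only by the tool play_rows, never from a script. Its argument "deltas" is a list of rows, each a list of 3 entries, a list of its own where there are three numbers: the shift along the tool's x, y, z in mm, then the turn, a rotation vector about the tool's x, y, z in degrees, then the opening, from -1 (shut) to 1 (fully open). In form: [[[tx, ty, tz], [wx, wy, wz], grip], ...]. A call has 1 to 20 rows; each row is the pose to reach, as a shift and turn from the pose commanded when the call began, along the tool's axes at that moment; what a row does not reach only later rows make up. A row lasts 1/12 s, in which the tool goes at most 41.7 mm and 7.16 degrees, less where a joint would pass 70% of its speed; a pose out of reach is approached as far as the arm can. A call with a gripper value outside its range is refused whole. The fingers move at their own pace and stop on an object; the grip force is fixed at half the most. Time passes only in rows, so rows that repeat a pose let the fingers close. It gives the time, the measured TCP pose, the force and the opening at its end, in the units of the state.
- bot.sense(): the state, without advancing time (a new reading comes with each control period).
- bot.grab_frame(name): name is "scene" or "side" or "wrist"; returns (picture, depth): 420x560x3 uint8, red, green, blue; 420x560 float32, m along the optical axis (not along the pixel's ray), 0 where there is no reading.
- bot.camera_info(name): a dict with "fx", "fy", "cx", "cy" (pixels), "position" and "rotation" of the camera in the world. Camera axes: x right, y down, z forward; pixel columns grow to the right and rows downward; lengths in m; the calibration is good to about 2 mm. A picture is of the moment at which its call begins: read the wrist's pose just before it. camera_info takes no time and is no camera call; for the wrist camera it gives the pose at the moment of the call.
- bot.hand_in(): hands the job in, once; it reports no verdict.
Trained networks look in the newest picture that a camera, given by its name, has taken for a name from the list of things; names that differ only in an ending like _2 or _b are one class to them, and where a whole thing is asked for, a point or a joint stands for the part that bears it (a point fixed in the world has none). Each returns a list of dicts, best first, with "confidence" (0 to 1); they miss things now and then, are a little off and sometimes report something else, mostly with a low value. They report only what shows in the picture. A call takes as long as a camera call. They do not tell look-alikes from the thing itself.
- bot.look_for(camera, thing): "xyz" ([x, y, z] in m, in world coordinates, good to about 4 mm: the middle of the surface that is visible of it).
- bot.pinpoint(camera, thing): "xyz" ([x, y, z] in m, in world coordinates, good to about 4 mm: a listed point, or the origin of a listed thing).
The state is a dict: "time_s": time; "joint_positions": joint angles; "qd": joint speeds; "joint_torque": joint torques, N m; "ee_pos": TCP position; "tcp_rot": TCP orientation; "contact_force": force on the tool from outside, world axes, zero at the start; "torque": the same for the moment, N m; "gripper_width": finger opening in m.
Only numpy, scipy, OpenCV 4.12 (cv2) and the standard library are available. Lean on these libraries where they do the work, as an engineer would, in place of code of your own. Each camera call takes 0.05 s, during which the arm holds its last target. There are 200 camera calls.

## Working session

There is one attempt and no reset: what is moved stays moved. The work goes in short steps, Python scripts to look and compute and a tool call to move; the robot and the scene stay as the last step left them, time stands still between calls to the robot, and variables do not carry over. Pictures are saved under pics/ and viewed, about 12 in all and at most 16, crops included, and the job is handed in when it is done.

Besides the shell and the picture viewer there is one more tool, called after "Call:" as name(argument=value, ...) on one line, values as JSON. play_rows: Moves the arm, as the interface text tells. Its arguments: {"type":"object","properties":{"deltas":{"type":"array"}},"required":["deltas"]}

```bash
ls; mkdir -p pics; cat > h.py <<'E'
import numpy as np, cv2, json
from bench import bot
from scipy.spatial.transform import Rotation as R
def snap(n,f):
    ci=bot.camera_info(n); p,d=bot.grab_frame(n); cv2.imwrite('pics/'+f+'.png',p[:,:,::-1]); np.savez('pics/'+f+'.npz',p=p,d=d,**{k:np.array(v) for k,v in ci.items()}); return p,d,ci
def cloud(f):
    z=np.load('pics/'+f+'.npz'); d=z['d']; v,u=np.mgrid[:d.shape[0],:d.shape[1]]
    c=np.stack([(u-z['cx'])/z['fx']*d,(v-z['cy'])/z['fy']*d,d],-1); Rm=z['rotation']
    Rm=Rm if Rm.shape==(3,3) else R.from_quat(Rm).as_matrix()
    w=c@Rm.T+z['position']; w[d==0]=np.nan; return z['p'],w
E
python3 - <<'E'
from h import *
print(bot.sense())
for n in('scene','side','wrist'):
    p,d,ci=snap(n,n+'0'); print(n,ci)
    for t in ['box','cover_edge','address_unit','wheel1_axis','wheel2_axis','wheel3_axis','pry_tool','pry_tip','mat','module1','meter','tape','bin']:
        try: print(t,[(np.round(a['xyz'],3).tolist(),round(a['confidence'],2)) for a in bot.pinpoint(n,t)])
        except Exception as e: print(t,e)
E
```

```text
pics
{'time_s': 0.0, 'joint_positions': array([ 1.2642012 ,  0.62933811,  0.03844371,  1.51837332, -0.02698883,
        0.99629927, -0.02001338]), 'qd': array([-4.52891385e-04, -9.74557377e-04, -1.81419189e-03, -9.36382379e-06,
        6.27741238e-04,  1.96777939e-03, -5.49624191e-04]), 'joint_torque': array([ 2.27233586e-04, -5.63398933e+01,  1.22643001e+00, -1.93441808e+01,
        1.10843580e-02,  1.07665957e-02, -4.68893489e-06]), 'ee_pos': array([ 0.15486642, -0.63056946,  0.19679268]), 'tcp_rot': array([ 7.86913334e-01, -6.17062803e-01, -7.58298574e-04, -5.72229400e-04]), 'contact_force': array([-0.48147058,  0.44819722,  0.16954761]), 'torque': array([ 0.03012801, -0.00465586,  0.02077643]), 'gripper_width': 0.08540126093403826}
scene {'fx': 384.15700051486016, 'fy': 384.15700051486016, 'cx': 280.9064705810046, 'cy': 205.68534587868442, 'position': array([0.81654778, 0.36331753, 0.76743   ]), 'rotation': array([ 0.29651544,  0.91771001, -0.24986796, -0.08633034])}
box [([0.568, 0.247, -0.002], 0.73)]
cover_edge [([0.58, 0.156, 0.071], 0.66)]
address_unit [([0.439, -0.176, -0.0
[... 1331 characters left out ...]
22)]
mat [([0.604, 0.03, -0.0], 0.76)]
module1 [([0.36, -0.1, -0.002], 0.88), ([0.444, -0.175, -0.001], 0.8), ([0.449, 0.029, 0.002], 0.78), ([0.477, -0.264, -0.001], 0.68)]
meter [([0.35, 0.314, 0.0], 0.75), ([0.77, -0.201, -0.0], 0.59)]
tape [([0.797, 0.061, -0.004], 0.79)]
bin [([0.771, -0.2, 0.0], 0.61)]
wrist {'fx': 347.40462639755447, 'fy': 347.40462639755447, 'cx': 278.02974968107065, 'cy': 208.29311269779518, 'position': array([ 0.23209481, -0.61289753,  0.37341512]), 'rotation': array([ 0.77701535, -0.60953216, -0.09739991,  0.12341374])}
box []
cover_edge []
address_unit []
wheel1_axis []
wheel2_axis []
wheel3_axis []
pry_tool []
pry_tip []
mat []
module1 []
meter []
tape []
bin []
```

View pics/scene0.png

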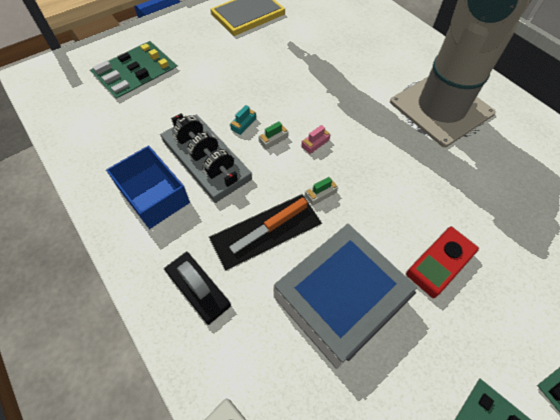

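View pics/side0.png

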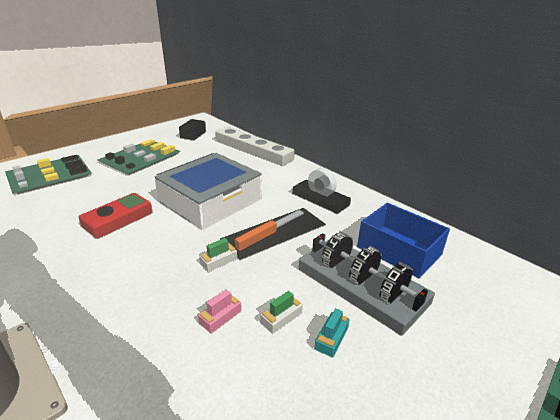

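The pictures show the shut box top centre at scene px (345,290), with the notch facing the mat. The orange tool is on the mat at (270,225). There are exactly two green-tabbed modules, at (274,131) and (322,187). The pink (316,138) and turquoise (243,118) ones are look-alikes. Now I'll measure precisely.

```bash
cat >> h.py <<'E'
def rect(pts):
    r=cv2.minAreaRect((pts[:,:2]*1000).astype(np.float32)); return np.round(r[0],1).tolist(),np.round(r[1],1).tolist(),round(r[2],1)
def meas(f):
    p,w=cloud(f); hsv=cv2.cvtColor(p,cv2.COLOR_RGB2HSV).astype(int); H,S,V=hsv[...,0],hsv[...,1],hsv[...,2]
    X,Y,Z=w[...,0],w[...,1],w[...,2]
    def near(x,y,r): return np.hypot(X-x,Y-y)<r
    q=lambda m: w[cv2.morphologyEx(m.astype(np.uint8),cv2.MORPH_OPEN,np.ones((2,2),np.uint8))>0]
    out={}
    m=near(.57,.245,.16)&(Z>.068)&(Z<.09); out['covertop']=(rect(q(m)),np.nanmedian(Z[m]))
    for k,x,y in(('mA',.449,.025),('mB',.442,-.175)):
        g=near(x,y,.06)&(H>40)&(H<80)&(S>90)&(V>50); 
        if g.sum()>10: out[k]=(rect(q(g&(Z>.045))) if (g&(Z>.045)).sum()>8 else None,np.nanmedian(Z[g]),g.sum())
    o=near(.6,.03,.15)&(H<15)&(S>130)&(Z>.005)&(Z<.06); out['handle']=(rect(q(o&(Z>.024))),np.nanpercentile(Z[o],90))
    b=near(.65,.035,.13)&(Z>.010)&(Z<.024)&(S<60)&(V>90); out['blade']=(rect(q(b)),np.nanmedian(Z[b]))
    u=near(.614,-.218,.14)&(Z>.022)&(Z<.036); out['ubase']=(rect(q(u)),np.nanmedian(Z[u]))
    mt=near(.603,.03,.14)&(Z<.012)&(V<60); out['mat']=(rect(q(mt)),np.nanmedian(Z[mt]))
    return out
E
python3 - <<'E'
from h import *
for f in('scene0','side0'):
    print(f); [print(k,v) for k,v in meas(f).items()]
a=cv2.imread('pics/scene0.png')[105:210,155:260]; b=cv2.imread('pics/side0.png')[220:320,300:440]
a=cv2.resize(a,(390,390),interpolation=cv2.INTER_CUBIC); b=cv2.resize(b,(400,390),interpolation=cv2.INTER_CUBIC)
cv2.imwrite('pics/w0.png',np.hstack([a,b]))
E
```

```text
scene0
covertop (([557.4, 246.9], [231.5, 183.1], 6.8), np.float64(0.07977410248907368))
mA (([444.3, 31.8], [9.2, 52.7], 86.1), np.float64(0.04845760686733491), np.int64(161))
mB (([444.0, -169.3], [43.3, 8.3], 0.5), np.float64(0.04510136977067458), np.int64(153))
handle (([549.6, 34.8], [119.7, 11.8], 3.5), np.float64(0.0320560948387564))
blade (([653.8, 34.9], [91.4, 14.7], 2.1), np.float64(0.019746727216384152))
ubase (([636.8, -235.5], [257.0, 204.0], 46.1), np.float64(0.030705336357310486))
mat (([447.0, 34.4], [17.8, 0.0], -131.5), np.float64(0.0051360369516847415))
side0
covertop (([594.8, 277.7], [310.7, 158.5], 23.3), np.float64(0.07807052404974185))
mA (([470.4, 35.3], [87.7, 27.8], 28.6), np.float64(0.04390994461077791), np.int64(250))
mB (([441.1, -176.5], [42.9, 12.1], 2.2), np.float64(0.04557918628037355), np.int64(346))
handle (([552.3, 28.0], [110.5, 15.5], 1.3), np.float64(0.030109184398122758))
blade (([660.7, 94.0], [97.7, 142.5], 0.4), np.float64(0.018084457536753362))
ubase (([596.9, -254.3], [194.0, 233.6], 40.9), np.float64(0.029403483361581828))
mat (([646.1, 21.3], [84.5, 157.7], 82.9), np.float64(0.003619976685070636))
```

View pics/w0.png

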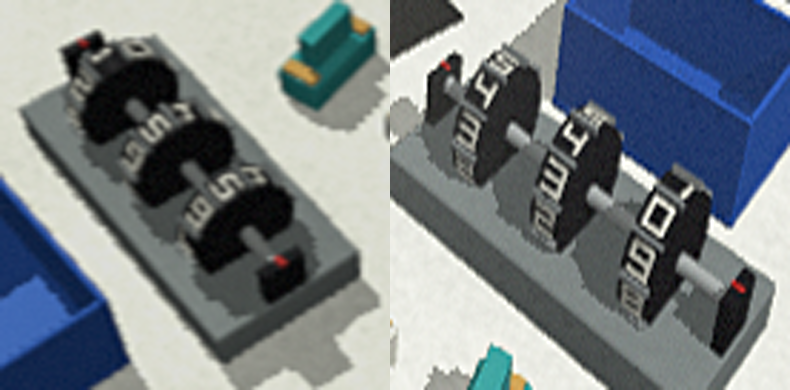

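```bash
cat >> h.py <<'E'
def down(az,tilt=0):
    """tool pointing down, tool x at azimuth az(deg); tilt about tool x (deg)"""
    a=np.radians(az); x=np.array([np.cos(a),np.sin(a),0]); z=np.array([0,0,-1.]); 
    return R.from_matrix(np.stack([x,np.cross(z,x),z],1))*R.from_euler('x',tilt,degrees=True)
def delta(p,rot,base=None):
    s=bot.sense(); p0,r0=base or (s['ee_pos'],R.from_quat(s['tcp_rot']))
    t=r0.inv().apply(np.array(p)-p0)*1000; w=np.degrees((r0.inv()*rot).as_rotvec())
    n=max(np.linalg.norm(t)/41.7,np.linalg.norm(w)/7.16)
    return np.round(t,1).tolist(),np.round(w,1).tolist(),'rows>=%.1f'%n
def cur():
    s=bot.sense(); r=R.from_quat(s['tcp_rot']); m=r.as_matrix()
    print('t%.1f'%s['time_s'],'p',np.round(s['ee_pos'],4),'az%.1f'%np.degrees(np.arctan2(m[1,0],m[0,0])),'z',np.round(m[:,2],3),'F',np.round(s['contact_force'],1),'w%.3f'%s['gripper_width'],'q',np.round(s['joint_positions'],2))
E
python3 -c "
from h import *
print(delta([.5,.03,.26],down(-86)))"
```

```text
([-559.9, -492.7, -62.3], [-0.0, -0.0, 9.8], 'rows>=17.9')
```

Call:
play_rows(deltas=[[[-140,-123,-62],[0,0,0],1],[[-560,-493,-62],[0,0,-10],1],[[-560,-493,-62],[0,0,-10],1],[[-560,-493,-62],[0,0,-10],1],[[-560,-493,-62],[0,0,-10],1],[[-560,-493,-62],[0,0,-10],1],[[-560,-493,-62],[0,0,-10],1],[[-560,-493,-62],[0,0,-10],1],[[-560,-493,-62],[0,0,-10],1],[[-560,-493,-62],[0,0,-10],1],[[-560,-493,-62],[0,0,-10],1],[[-560,-493,-62],[0,0,-10],1],[[-560,-493,-62],[0,0,-10],1],[[-560,-493,-62],[0,0,-10],1],[[-560,-493,-62],[0,0,-10],1],[[-560,-493,-62],[0,0,-10],1],[[-560,-493,-62],[0,0,-10],1],[[-560,-493,-62],[0,0,-10],1],[[-560,-493,-62],[0,0,10],1],[[-560,-493,-62],[0,0,10],1]])

```text
time_s: 3.77
ee_pos: [0.5013, 0.0335, 0.2598]
tcp_rot: [0.763, -0.646, -0.0, -0.001]
contact_force: [-0.3, -1.2, -0.1]
gripper_width: 0.0855
```

```bash
python3 - <<'E'
from h import *
cur(); snap('wrist','wr1'); p,w=cloud('wr1')
for t in ['pry_tool','pry_tip','mat','module1','cover_edge','box']:
    print(t,[(np.round(a['xyz'],3).tolist(),round(a['confidence'],2)) for a in bot.pinpoint('wrist',t)])
[print(k,v) for k,v in meas('wr1').items()] if 0 else None
E
```

```text
t3.8 p [0.5013 0.0335 0.2598] az-80.5 z [ 0.001  0.001 -1.   ] F [-0.3 -1.2 -0.1] w0.085 q [-0.    0.35 -0.16  1.84  0.07  0.96 -1.6 ]
pry_tool [([0.603, 0.031, 0.003], 0.81)]
pry_tip []
mat [([0.606, 0.032, -0.002], 0.65)]
module1 [([0.44, -0.178, -0.005], 0.86), ([0.358, -0.106, 0.001], 0.8), ([0.476, -0.259, 0.002], 0.75), ([0.451, 0.025, 0.002], 0.63), ([0.617, -0.151, 0.048], 0.41)]
cover_edge [([0.586, 0.15, 0.071], 0.71)]
box [([0.576, 0.241, 0.0], 0.58)]
```

View pics/wr1.png

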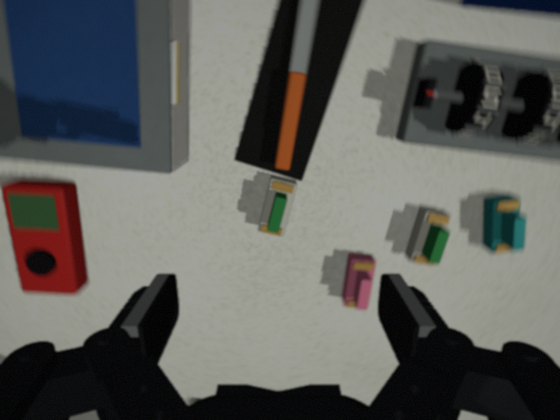

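Wrist view: the tool handle is at px (290,120), and the modules are at (275,205) and (432,235). The box's −y edge is at the yellow bar (178,70).

```bash
python3 - <<'E'
from h import *
p,w=cloud('wr1'); hsv=cv2.cvtColor(p,cv2.COLOR_RGB2HSV).astype(int); H,S,V=hsv[...,0],hsv[...,1],hsv[...,2]; Z=w[...,2]
def comp(m,zlo,zhi,name,mn=25):
    n,l,st,c=cv2.connectedComponentsWithStats(m.astype(np.uint8))
    for i in range(1,n):
        if st[i,4]>mn:
            q=w[(l==i)]; k=(q[:,2]>zlo)&(q[:,2]<zhi)
            print(name,st[i].tolist(),'z%.3f-%.3f'%tuple(np.nanpercentile(q[:,2],[10,90])), rect(q[k]) if k.sum()>5 else None)
comp((H<18)&(S>130)&(V>60),.022,.035,'orange',100)
comp((H>45)&(H<80)&(S>100),.042,.06,'green')
comp((S<70)&(V>60)&(np.hypot(w[...,0]-.66,w[...,1]-.035)<.06)&(Z>.01)&(Z<.03),.01,.03,'blade')
comp((Z>.07)&(Z<.09)&(w[...,1]>.1),.07,.09,'cover',200)
m=(V<50)&(Z<.01)&(np.hypot(w[...,0]-.6,w[...,1]-.03)<.15)
comp(m,-.01,.012,'mat',200)
m=(S>60)&(H>15)&(H<35)&(w[...,1]>.1)&(w[...,1]<.2); comp(m,.03,.07,'yellow',10)
# right edge of cover line
rows=[]
for r in range(10,170,10):
    k=np.where((Z[r]>.07)&(Z[r]<.09)&(w[r,:,1]>.1))[0]
    if len(k): rows.append(w[r,k[-2],:2]); 
rows=np.array(rows); print(np.round(rows,4).tolist()); print(np.polyfit(rows[:,0],rows[:,1],1))
E
```

```text
orange [275, 72, 32, 99, 1676] z0.026-0.030 ([551.8, 29.5], [108.6, 18.0], 1.0)
orange [3, 182, 83, 111, 5435] z0.019-0.037 ([357.5, 310.4], [142.1, 75.4], 6.6)
green [268, 193, 18, 39, 410] z0.045-0.050 ([447.7, 26.4], [12.1, 43.6], 85.8)
green [10, 197, 47, 30, 1061] z0.036-0.038 None
green [423, 226, 25, 37, 589] z0.031-0.050 ([440.5, -174.5], [43.3, 13.1], 0.3)
blade [289, 0, 27, 73, 1167] z0.017-0.019 ([643.3, 30.8], [73.8, 17.6], 0.9)
cover [0, 0, 173, 175, 28715] z0.077-0.080 ([555.5, 240.0], [163.4, 177.1], 5.0)
mat [236, 0, 125, 179, 9676] z0.002-0.005 ([593.4, 30.2], [86.8, 210.1], 82.1)
yellow [176, 42, 4, 63, 186] z0.039-0.052 ([583.6, 153.5], [61.3, 2.0], 5.1)
[[0.6362, 0.1595], [0.6279, 0.1576], [0.62, 0.157], [0.6112, 0.1572], [0.6023, 0.1555], [0.5937, 0.1556], [0.5849, 0.1547], [0.5758, 0.1534], [0.5666, 0.1527], [0.5572, 0.152], [0.5476, 0.1514], [0.5379, 0.1503], [0.5282, 0.149], [0.5182, 0.1484], [0.5076, 0.1473], [0.4971, 0.1467]]
[0.08904728 0.10231164]
```

```bash
python3 -c "
from h import *
print(delta([.572,.0298,.10],down(-89)),delta([.572,.0298,.009],down(-89)))"
```

```text
([11.7, -70.8, 159.8], [-0.0, -0.0, 8.5], 'rows>=4.2') ([11.7, -70.8, 250.8], [-0.0, -0.0, 8.5], 'rows>=6.3')
```

Call:
play_rows(deltas=[[[12,-71,160],[0,0,8.5],1],[[12,-71,160],[0,0,8.5],1],[[12,-71,160],[0,0,8.5],1],[[12,-71,160],[0,0,8.5],1],[[12,-71,160],[0,0,8.5],1],[[12,-71,160],[0,0,8.5],1],[[12,-71,160],[0,0,8.5],1]])

```text
time_s: 4.7
ee_pos: [0.572, 0.0297, 0.1003]
tcp_rot: [0.713, -0.701, -0.0, 0.0]
contact_force: [-0.5, -0.1, 0.4]
gripper_width: 0.085
```

```bash
python3 -c "
from h import *
cur()
print(delta([.572,.0298,.009],down(-89)))"
```

```text
t4.7 p [0.572  0.0297 0.1003] az-89.0 z [-0.  0. -1.] F [-0.5 -0.1  0.4] w0.085 q [-0.04  0.64 -0.1   1.83  0.1   0.68 -1.75]
([-0.0, -0.0, 91.3], [0.0, 0.0, -0.0], 'rows>=2.2')
```

Accurate. Descend, grip, lift 100 mm.

Call:
play_rows(deltas=[[[0,0,40],[0,0,0],1],[[0,0,75],[0,0,0],1],[[0,0,91],[0,0,0],1],[[0,0,91],[0,0,0],-1],[[0,0,91],[0,0,0],-1],[[0,0,91],[0,0,0],-1],[[0,0,91],[0,0,0],-1],[[0,0,91],[0,0,0],-1],[[0,0,91],[0,0,0],-1],[[0,0,91],[0,0,0],-1],[[0,0,91],[0,0,0],-1],[[0,0,60],[0,0,0],-1],[[0,0,20],[0,0,0],-1],[[0,0,-10],[0,0,0],-1],[[0,0,-10],[0,0,0],-1]])

```text
time_s: 5.95
ee_pos: [0.5768, 0.0305, 0.1156]
tcp_rot: [0.713, -0.701, 0.004, -0.004]
contact_force: [0.8, 0.0, 0.5]
gripper_width: 0.0001
```

```bash
python3 - <<'E'
from h import *
cur()
b=np.array([.5756,.2437]); ux=np.array([.996,.089]); uy=np.array([-.089,.996])
# pry waypoints: tip at box y yt, blade centre z -> TCP: y yt-.125, z zb-.009(ish)
def P(yt,zb): return np.r_[b+uy*(yt-.125), zb-.009]
print(P(-.15,.11),P(-.11,.064),P(-.05,.064))
print(delta(P(-.15,.11),down(5.1)))
E
```

```text
t6.0 p [0.5768 0.0305 0.1156] az-89.0 z [ 0.011  0.001 -1.   ] F [0.8 0.  0.5] w0.000 q [-0.03  0.62 -0.1   1.81  0.1   0.7  -1.75]
[ 0.600075 -0.0302    0.101   ] [0.596515 0.00964  0.055   ] [0.591175 0.0694   0.055   ]
([61.0, -22.1, 14.8], [-0.5, -0.5, -94.1], 'rows>=13.1')
```

```bash
python3 - <<'E'
from h import *
cur(); snap('wrist','wr2'); a,d,_=snap('side','sd2')
w=cv2.imread('pics/wr2.png'); s=cv2.imread('pics/sd2.png')[180:340,150:460]
cv2.imwrite('pics/c2.png',np.vstack([cv2.resize(w,(400,300)),cv2.resize(s,(400,206))]))
E
```

```text
t6.0 p [0.5768 0.0305 0.1156] az-89.0 z [ 0.011  0.001 -1.   ] F [0.8 0.  0.5] w0.000 q [-0.03  0.62 -0.1   1.81  0.1   0.7  -1.75]
```

View pics/c2.png

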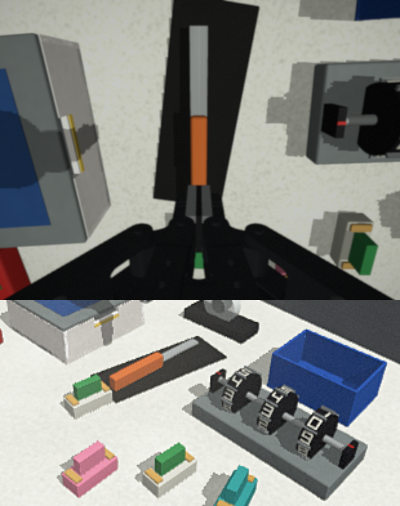

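The tool is still on the mat. The fingers evidently closed too slowly and the lift began before they gripped, so I'll re-measure and retry with a longer closing.

```bash
cat >> h.py <<'E'
def tool(f):
    p,w=cloud(f); hsv=cv2.cvtColor(p,cv2.COLOR_RGB2HSV).astype(int); H,S,V=hsv[...,0],hsv[...,1],hsv[...,2]; Z=w[...,2]
    m=(H<18)&(H>4)&(S>130)&(V>60)&(np.abs(w[...,1]-.03)<.12)&(np.abs(w[...,0]-.57)<.15); q=w[m]; print('handle',rect(q),np.nanpercentile(q[:,2],[10,90]),m.sum())
    m=(S<70)&(V>60)&(Z>.01)&(Z<.03)&(np.hypot(w[...,0]-.66,w[...,1]-.035)<.07); print('blade',rect(w[m]),np.nanmedian(Z[m]))
E
python3 -c "
from h import *
tool('wr2'); tool('sd2')
print(delta([.572,.0298,.10],down(-89)))"
```

```text
handle ([562.0, 29.8], [91.0, 20.7], 1.1) [0.02715905 0.03023444] 2300
blade ([651.9, 31.2], [91.0, 18.0], 1.0) 0.018049009840954144
handle ([553.4, 44.4], [162.9, 50.0], 1.1) [0.00795592 0.02998972] 575
blade ([654.1, 32.4], [87.9, 21.2], 0.3) 0.0180753998768729
([0.2, 1.3, 11.0], [-0.2, 0.0, -0.0], 'rows>=0.3')
```

Call:
play_rows(deltas=[[[0,0,0],[0,0,0],0],[[0,0,0],[0,0,0],0],[[0,0,0],[0,0,0],0],[[0,0,0],[0,0,0],0],[[0,0,40],[0,0,0],0],[[0,0,75],[0,0,0],0],[[0,0,101],[0,0,0],0],[[0,0,101],[0,0,0],0],[[0,0,101],[0,0,0],-1],[[0,0,101],[0,0,0],-1],[[0,0,101],[0,0,0],-1],[[0,0,101],[0,0,0],-1],[[0,0,101],[0,0,0],-1],[[0,0,101],[0,0,0],-1],[[0,0,101],[0,0,0],-1],[[0,0,101],[0,0,0],-1],[[0,0,101],[0,0,0],-1],[[0,0,101],[0,0,0],-1]])

```text
time_s: 7.55
ee_pos: [0.5723, 0.03, 0.0087]
tcp_rot: [0.713, -0.701, -0.0, 0.0]
contact_force: [-0.5, 0.4, -0.9]
gripper_width: -0.0003
```

```bash
python3 - <<'E'
from h import *
cur(); snap('wrist','wr3'); a,d,_=snap('side','sd3')
w=cv2.imread('pics/wr3.png'); s=cv2.imread('pics/sd3.png')[180:340,150:460]
cv2.imwrite('pics/c3.png',np.vstack([cv2.resize(w,(480,360)),cv2.resize(s,(480,240))]))
E
```

```text
t7.5 p [0.5723 0.03   0.0087] az-89.0 z [-0. -0. -1.] F [-0.5  0.4 -0.9] w-0.000 q [-0.05  0.79 -0.08  1.87  0.12  0.49 -1.77]
```

View pics/c3.png

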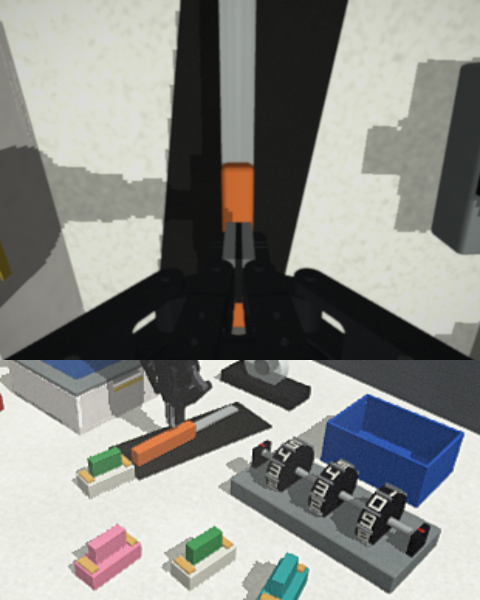

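```bash
python3 - <<'E'
from h import *
p,w=cloud('wr3')
for r in range(230,420,12): print(r,[np.round(w[r,c],3).tolist() for c in (262,272,278,285,295)])
p,w=cloud('sd3')
m=(np.hypot(w[...,0]-.572,w[...,1]-.03)<.06)&(w[...,2]>.035)&(w[...,2]<.06); print(np.round(w[m][::4],3).tolist())
E
```

```text
230 [[0.59, 0.037, 0.03], [0.59, 0.033, 0.03], [0.59, 0.03, 0.029], [0.59, 0.026, 0.029], [0.589, 0.022, 0.027]]
242 [[0.584, 0.037, 0.029], [0.583, 0.033, 0.029], [0.584, 0.03, 0.029], [0.583, 0.026, 0.028], [0.583, 0.021, 0.027]]
254 [[0.577, 0.037, 0.029], [0.578, 0.033, 0.03], [0.577, 0.03, 0.029], [0.578, 0.026, 0.03], [0.576, 0.021, 0.027]]
266 [[0.57, 0.037, 0.029], [0.583, 0.032, 0.052], [0.582, 0.03, 0.051], [0.584, 0.027, 0.054], [0.57, 0.021, 0.028]]
278 [[0.582, 0.036, 0.062], [0.583, 0.032, 0.062], [0.583, 0.03, 0.063], [0.583, 0.027, 0.062], [0.583, 0.023, 0.062]]
290 [[0.582, 0.036, 0.071], [0.582, 0.032, 0.071], [0.582, 0.03, 0.071], [0.582, 0.027, 0.071], [0.583, 0.023, 0.072]]
302 [[0.583, 0.035, 0.079], [0.583, 0.032, 0.079], [0.583, 0.03, 0.079], [0.583, 0.027, 0.079], [0.583, 0.024, 0.08]]
314 [[0.584, 0.035, 0.088], [0.584, 0.032, 0.087], [0.578, 0.03, 0.079], [0.584, 0.027, 0.088], [0.583, 0.024, 0.087]]
326 [[0.584, 0.035, 0.094], [0.58, 0.032, 0.089], [0.573, 0.029, 0.079], [0.58, 0.027, 0.089], [0.584, 0.024, 0.094]]
338 [[0.583, 0.034, 0.098], [0.575, 0.032
[... 474 characters left out ...]
 0.017], [0.483, 0.028, 0.017], [0.482, 0.024, 0.016], [0.579, 0.025, 0.112]]
398 [[0.583, 0.033, 0.12], [0.583, 0.031, 0.12], [0.583, 0.03, 0.12], [0.583, 0.028, 0.12], [0.583, 0.026, 0.119]]
410 [[0.582, 0.033, 0.123], [0.583, 0.031, 0.123], [0.584, 0.03, 0.124], [0.583, 0.028, 0.123], [0.583, 0.026, 0.123]]
[[0.562, 0.037, 0.058], [0.561, 0.029, 0.059], [0.561, 0.036, 0.053], [0.564, 0.026, 0.058], [0.569, 0.019, 0.059], [0.579, 0.017, 0.055], [0.562, 0.027, 0.055], [0.566, 0.019, 0.057], [0.575, 0.016, 0.055], [0.563, 0.029, 0.051], [0.566, 0.018, 0.055], [0.577, 0.018, 0.05], [0.563, 0.025, 0.05], [0.569, 0.018, 0.051], [0.562, 0.028, 0.046], [0.566, 0.019, 0.05], [0.568, 0.025, 0.043]]
```

The depth images show the fingertips ending at z≈0.043 while the reported TCP is z=0.0087. The real finger ends are about 35 mm above the reported TCP. I'll open, lower by 20 mm and measure again.

Call:
play_rows(deltas=[[[0,0,0],[0,0,0],0],[[0,0,0],[0,0,0],0],[[0,0,0],[0,0,0],0],[[0,0,0],[0,0,0],0],[[0,0,0],[0,0,0],0],[[0,0,0],[0,0,0],0],[[0,0,0],[0,0,0],0],[[0,0,10],[0,0,0],0],[[0,0,20],[0,0,0],0],[[0,0,20],[0,0,0],0]])

```text
time_s: 8.48
ee_pos: [0.5705, 0.0298, -0.0136]
tcp_rot: [0.713, -0.701, -0.001, 0.001]
contact_force: [-0.6, -0.1, -0.5]
gripper_width: 0.0425
```

```bash
python3 - <<'E'
from h import *
cur(); snap('side','sd4'); snap('wrist','wr4')
for f in('sd4','wr4'):
    p,w=cloud(f); V=p.max(-1)
    m=(np.abs(w[...,0]-.572)<.02)&(np.abs(w[...,1]-.03)<.05)&(w[...,2]>.006)&(w[...,2]<.12)&(V<90)&(p.max(-1).astype(int)-p.min(-1)<30)
    q=w[m]; q=q[np.argsort(q[:,2])]; print(f,len(q),np.round(q[:40:4],3).tolist())
E
```

```text
t8.5 p [ 0.5705  0.0298 -0.0136] az-89.0 z [-0.004 -0.    -1.   ] F [-0.6 -0.1 -0.5] w0.043 q [-0.05  0.82 -0.07  1.88  0.13  0.45 -1.77]
sd4 723 [[0.562, 0.072, 0.006], [0.571, 0.053, 0.021], [0.572, 0.002, 0.023], [0.578, 0.051, 0.025], [0.566, 0.002, 0.026], [0.578, 0.051, 0.027], [0.578, -0.002, 0.028], [0.566, -0.002, 0.029], [0.561, 0.051, 0.03], [0.569, 0.053, 0.03]]
wr4 32146 [[0.577, 0.008, 0.021], [0.566, 0.008, 0.022], [0.574, 0.051, 0.022], [0.577, 0.008, 0.023], [0.565, 0.008, 0.023], [0.567, 0.05, 0.023], [0.576, 0.008, 0.023], [0.564, 0.05, 0.023], [0.573, 0.008, 0.024], [0.574, 0.008, 0.024]]
```

Fingertips are at z≈0.0215 with TCP at −0.0136, so the offset is ≈35 mm. I'll lower 9 mm more, grip and lift.

Call:
play_rows(deltas=[[[0,0,9],[0,0,0],0],[[0,0,9],[0,0,0],0],[[0,0,9],[0,0,0],-1],[[0,0,9],[0,0,0],-1],[[0,0,9],[0,0,0],-1],[[0,0,9],[0,0,0],-1],[[0,0,9],[0,0,0],-1],[[0,0,9],[0,0,0],-1],[[0,0,9],[0,0,0],-1],[[0,0,9],[0,0,0],-1],[[0,0,-20],[0,0,0],-1],[[0,0,-50],[0,0,0],-1],[[0,0,-90],[0,0,0],-1],[[0,0,-90],[0,0,0],-1]])

```text
time_s: 9.75
ee_pos: [0.5771, 0.0305, 0.0849]
tcp_rot: [0.713, -0.701, 0.004, -0.004]
contact_force: [0.7, -0.7, -0.6]
gripper_width: 0.0164
```

```bash
python3 - <<'E'
from h import *
cur(); snap('side','sd5'); snap('wrist','wr5')
for f in('sd5','wr5'):
    p,w=cloud(f); hsv=cv2.cvtColor(p,cv2.COLOR_RGB2HSV).astype(int); H,S,V=hsv[...,0],hsv[...,1],hsv[...,2]; Z=w[...,2]
    m=(H<18)&(H>4)&(S>130)&(V>60)&(np.abs(w[...,1]-.03)<.06)&(np.abs(w[...,0]-.57)<.15)&(Z>.06); q=w[m]; print('handle',rect(q),np.nanpercentile(q[:,2],[2,50,98]),m.sum())
    m=(S<70)&(V>60)&(Z>.06)&(Z<.16)&(np.abs(w[...,0]-.66)<.06)&(np.abs(w[...,1]-.035)<.03); q=w[m]; print('blade',rect(q),np.nanmedian(q[:,2]),np.polyfit(q[:,0]-.65,q[:,2],1))
    print([(np.round(a['xyz'],3).tolist(),round(a['confidence'],2)) for a in bot.pinpoint(f[:2]=='sd' and 'side' or 'wrist','pry_tip')])
E
```

```text
t9.8 p [0.5771 0.0305 0.0849] az-89.0 z [ 0.011  0.001 -1.   ] F [ 0.7 -0.7 -0.6] w0.016 q [-0.04  0.67 -0.1   1.84  0.11  0.63 -1.75]
handle ([554.2, 20.0], [51.4, 108.0], 77.6) [0.11296355 0.12861444 0.1352866 ] 453
blade ([652.9, 32.3], [21.3, 98.7], 90.0) 0.12386967400472715 [0.02786431 0.12335741]
[([0.701, 0.035, 0.12], 0.86), ([0.441, -0.174, -0.0], 0.72)]
handle ([567.7, 30.1], [86.0, 18.8], 0.5) [0.12643899 0.13169238 0.13318755] 7370
blade ([647.5, 30.8], [77.7, 18.1], 0.9) 0.12104079780312502 [0.00823564 0.12104207]
[([0.604, 0.03, 0.104], 0.62)]
```

```bash
python3 - <<'E'
from h import *
cur()
b=np.array([.5756,.2437]); uy=np.array([-.089,.996])
print(delta([*(b+uy*(-.15-.126)),.086],down(5.1)))
E
```

```text
t9.9 p [0.5713 0.0298 0.0779] az-89.0 z [-0.002 -0.    -1.   ] F [ 0.2 -0.3 -1.2] w0.016 q [-0.04  0.68 -0.1   1.84  0.11  0.63 -1.75]
([61.5, -27.8, -8.2], [0.1, 0.1, -94.1], 'rows>=13.1')
```

Call:
play_rows(deltas=[[[5,-3,-8],[0,0,-7],-1],[[10,-5,-8],[0,0,-14],-1],[[15,-7,-8],[0,0,-21],-1],[[20,-9,-8],[0,0,-28],-1],[[25,-11,-8],[0,0,-35],-1],[[30,-13,-8],[0,0,-42],-1],[[35,-15,-8],[0,0,-49],-1],[[40,-17,-8],[0,0,-56],-1],[[45,-19,-8],[0,0,-63],-1],[[50,-21,-8],[0,0,-70],-1],[[54,-23,-8],[0,0,-77],-1],[[58,-26,-8],[0,0,-84],-1],[[61,-28,-8],[0,0,-91],-1],[[61,-28,-8],[0,0,-94],-1],[[61,-28,-8],[0,0,-94],-1],[[61,-28,-8],[0,0,-94],-1],[[61,-28,-8],[0,0,-94],-1]])

```text
time_s: 11.37
ee_pos: [0.6005, -0.0303, 0.0857]
tcp_rot: [0.999, 0.043, -0.001, -0.0]
contact_force: [-0.2, 0.0, -1.2]
gripper_width: 0.0169
```

```bash
cat >> h.py <<'E'
def held(f):
    p,w=cloud(f); hsv=cv2.cvtColor(p,cv2.COLOR_RGB2HSV).astype(int); H,S,V=hsv[...,0],hsv[...,1],hsv[...,2]; Z=w[...,2]
    c=bot.sense()['ee_pos']; D=np.hypot(w[...,0]-c[0],w[...,1]-c[1])
    m=(H<18)&(H>4)&(S>130)&(V>60)&(D<.11)&(Z>.05); q=w[m]; print(f,'handle',rect(q),np.nanpercentile(q[:,2],[2,50,98]),m.sum())
    m=(S<60)&(V>90)&(Z>.095)&(Z<.3)&(D>.035)&(D<.14)&(np.abs(w[...,0]-c[0])<.04)&(w[...,1]>c[1]); q=w[m]
    if len(q)>10: print('blade',len(q),rect(q),np.nanpercentile(q[:,2],[5,50,95]),'ymax',np.percentile(q[:,1],98),'slope',np.polyfit(q[:,1]-c[1]-.1,q[:,2],1))
E
python3 - <<'E'
from h import *
cur(); snap('side','sd6'); snap('wrist','wr6'); cur()
for f in('sd6','wr6'): held(f)
cv2.imwrite('pics/c6.png',np.hstack([cv2.resize(cv2.imread('pics/sd6.png')[120:300,140:380],(400,300)),cv2.resize(cv2.imread('pics/wr6.png'),(400,300))]))
E
```

```text
t11.4 p [ 0.6005 -0.0303  0.0857] az4.9 z [-0.002  0.    -1.   ] F [-0.2  0.  -1.2] w0.017 q [ 0.35  0.76 -0.57  1.75  0.54  0.8  -0.4 ]
t11.5 p [ 0.6009 -0.0302  0.0863] az4.9 z [-0.001  0.    -1.   ] F [-0.2 -0.5 -0.7] w0.016 q [ 0.35  0.76 -0.57  1.75  0.54  0.8  -0.4 ]
sd6 handle ([587.3, -50.6], [48.3, 110.6], 3.9) [0.11275617 0.1290503  0.1364666 ] 510
blade 190 ([588.2, 31.8], [130.0, 35.2], 80.6) [0.12209575 0.12381338 0.12530819] ymax 0.09442447590828901 slope [-0.22260096  0.12174132]
wr6 handle ([600.8, -38.2], [18.6, 87.1], 5.0) [0.13025133 0.13530006 0.13685836] 7431
blade 9772 ([592.4, 28.6], [79.4, 103.5], 9.2) [0.12302347 0.12409178 0.12519147] ymax 0.07890082340803374 slope [-0.04938283  0.12324695]
```

View pics/c6.png

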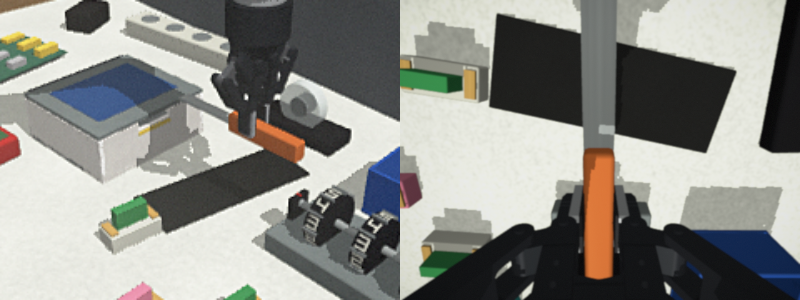

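Call:
play_rows(deltas=[[[0,0,30],[0,0,0],-1],[[0,0,58],[0,0,0],-1],[[0,0,58],[0,0,0],-1],[[0,-15,58],[0,0,0],-1],[[0,-30,58],[0,0,0],-1],[[0,-40,58],[0,0,0],-1],[[0,-40,58],[0,0,0],-1]])

```text
time_s: 12.05
ee_pos: [0.598, 0.0131, 0.0299]
tcp_rot: [0.999, 0.045, 0.001, -0.001]
contact_force: [0.2, -0.2, -1.3]
gripper_width: 0.0165
```

```bash
python3 - <<'E'
from h import *
snap('side','sd7'); cur(); 
p,w=cloud('sd7')
cv2.imwrite('pics/c7.png',cv2.resize(p[110:290,150:390,::-1],(720,540),interpolation=cv2.INTER_CUBIC))
E
```

```text
t12.1 p [0.5981 0.0108 0.0297] az5.1 z [ 0.001  0.    -1.   ] F [ 0.2 -0.9 -0.9] w0.017 q [ 0.25  0.83 -0.51  1.79  0.6   0.69 -0.51]
```

View pics/c7.png

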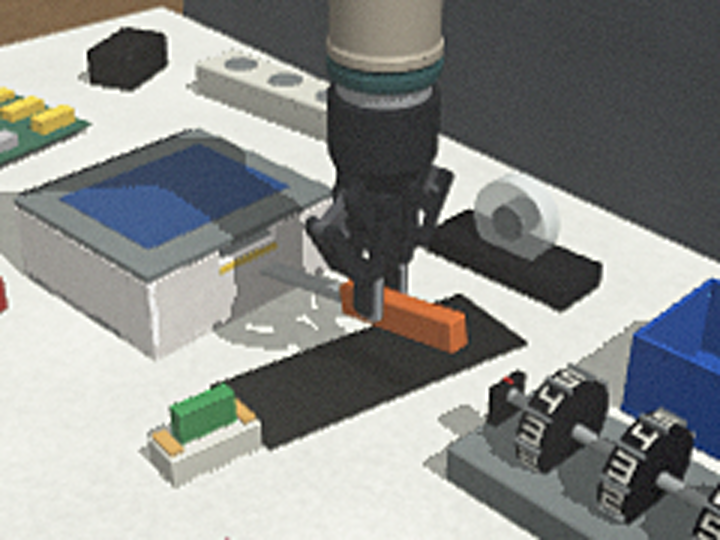

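```bash
python3 - <<'E'
from h import *
p,w=cloud('sd7')
m=(np.abs(w[...,0]-.588)<.02)&(w[...,1]>.07)&(w[...,1]<.147)&(w[...,2]>.045)&(w[...,2]<.09); q=w[m]; q=q[np.argsort(q[:,1])]
print(len(q)); print(np.round(q[::6],3).tolist())
E
```

```text
117
[[0.589, 0.07, 0.06], [0.594, 0.073, 0.059], [0.592, 0.077, 0.058], [0.594, 0.08, 0.058], [0.588, 0.084, 0.059], [0.583, 0.088, 0.056], [0.593, 0.09, 0.057], [0.581, 0.093, 0.055], [0.581, 0.098, 0.055], [0.583, 0.1, 0.056], [0.587, 0.105, 0.055], [0.586, 0.107, 0.055], [0.58, 0.111, 0.055], [0.594, 0.114, 0.054], [0.58, 0.119, 0.054], [0.579, 0.121, 0.051], [0.579, 0.125, 0.052], [0.581, 0.128, 0.047], [0.595, 0.131, 0.051], [0.592, 0.135, 0.05]]
```

The blade droops about 8° toward the tip, so I'll pitch the gripper to compensate and measure again before inserting.

Call:
play_rows(deltas=[[[0,6,0],[0,0,0],-1],[[0,6,3],[4.5,0,0],-1],[[0,6,3],[9,0,0],-1],[[0,6,3],[9,0,0],-1],[[0,6,3],[9,0,0],-1]])

```text
time_s: 12.52
ee_pos: [0.5982, -0.002, 0.0248]
tcp_rot: [0.996, 0.04, -0.004, -0.077]
contact_force: [0.8, 0.2, -0.8]
gripper_width: 0.0169
```

```bash
cat >> h.py <<'E'
def blade(f):
    snap('side',f); cur(); p,w=cloud(f); c=bot.sense()['ee_pos']
    m=(np.abs(w[...,0]-.588)<.02)&(w[...,1]>c[1]+.055)&(w[...,1]<min(c[1]+.13,.147))&(w[...,2]>c[2]+.005)&(w[...,2]<c[2]+.08); q=w[m]; q=q[np.argsort(q[:,1])]
    print(len(q)); print(np.round(q[::8,1:],3).tolist(), 'slope,z@y=.12',np.polyfit(q[:,1]-.12,q[:,2],1))
E
python3 -c "
from h import *
blade('sd8')"
```

```text
t12.6 p [0.5982 0.0007 0.0254] az4.7 z [-0.014  0.154 -0.988] F [-0.3  1.9 -1.2] w0.017 q [ 0.43  0.88 -0.63  1.76  0.52  0.68 -0.35]
130
[[0.056, 0.06], [0.059, 0.063], [0.063, 0.065], [0.066, 0.063], [0.07, 0.064], [0.074, 0.063], [0.078, 0.064], [0.081, 0.064], [0.085, 0.064], [0.089, 0.063], [0.093, 0.065], [0.095, 0.065], [0.1, 0.064], [0.103, 0.063], [0.107, 0.064], [0.111, 0.066], [0.117, 0.062]] slope,z@y=.12 [0.01692487 0.06401223]
```

Call:
play_rows(deltas=[[[0,-12,1.9],[0,0,0],-1],[[0,-24,3.7],[0,0,0],-1],[[0,-36,5.6],[0,0,0],-1],[[0,-48,7.5],[0,0,0],-1],[[0,-60,9.3],[0,0,0],-1],[[0,-69,10.8],[0,0,0],-1],[[0,-69,10.8],[0,0,0],-1]])

```text
time_s: 13.15
ee_pos: [0.5918, 0.0773, 0.0264]
tcp_rot: [0.996, 0.046, -0.003, -0.079]
contact_force: [0.7, -0.2, -0.8]
gripper_width: 0.0167
```

```bash
python3 -c "
from h import *
blade('sd9'); cv2.imwrite('pics/c9.png',cv2.resize(cloud('sd9')[0][110:290,150:390,::-1],(720,540),interpolation=cv2.INTER_CUBIC))"
```

```text
t13.2 p [0.592  0.0751 0.0261] az5.2 z [-0.014  0.156 -0.988] F [-1.3 -0.  -1. ] w0.016 q [ 0.3   0.87 -0.61  1.79  0.51  0.64 -0.46]
34
[[0.13, 0.065], [0.134, 0.065], [0.138, 0.066], [0.142, 0.064], [0.146, 0.065]] slope,z@y=.12 [0.03858568 0.06435925]
```

View pics/c9.png

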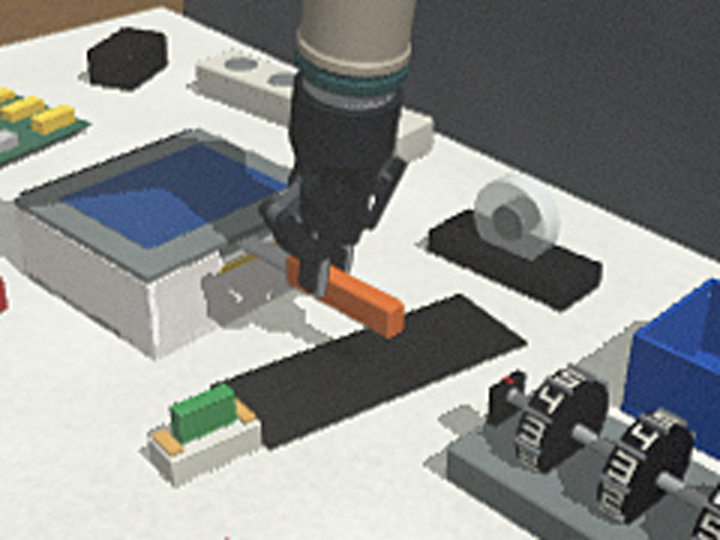

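Call:
play_rows(deltas=[[[0,-0.8,-5],[0,0,0],-1],[[0,-1.6,-10],[0,0,0],-1],[[0,-4,-17],[0,0,0],-1],[[0,-6,-24],[0,0,0],-1],[[0,-8.5,-32],[0,0,0],-1],[[0,-11,-39],[0,0,0],-1],[[0,-14,-45],[0,0,0],-1],[[0,-17,-52],[0,0,0],-1],[[0,-20,-58],[0,0,0],-1],[[0,-24,-65],[0,0,0],-1],[[0,-24,-65],[0,0,0],-1],[[0,-24,-65],[0,0,0],-1]])

```text
time_s: 14.2
ee_pos: [0.5917, 0.0876, 0.0947]
tcp_rot: [0.996, 0.044, -0.003, -0.079]
contact_force: [0.2, -0.3, -1.2]
gripper_width: 0.0167
```

```bash
cat >> h.py <<'E'
B=np.array([.5756,.2437]); UX=np.array([.996,.089]); UY=np.array([-.089,.996])
def bx(w):
    d=w[...,:2]-B; return np.stack([d@UX,d@UY,w[...,2]],-1)
def cover(f,cam='scene'):
    snap(cam,f); p,w=cloud(f); c=bx(w); hsv=cv2.cvtColor(p,cv2.COLOR_RGB2HSV).astype(int)
    m=(hsv[...,0]>100)&(hsv[...,0]<130)&(hsv[...,1]>110)&(np.abs(c[...,0])<.1)&(c[...,2]>.06)&(np.abs(c[...,1])<.3)
    q=c[m]; v=q[:,1:]-[.09,.07]; 
    if len(q)<30: print('few',len(q)); return
    mu=np.median(v,0); u,s,vt=np.linalg.svd(v-v.mean(0)); d=vt[0]; d=d*np.sign(d@v.mean(0)); print('cover',len(q),'mean',np.round(v.mean(0),3),'theta slope %.3f'%np.arctan2(d[1],-d[0]),'pos %.3f'%(np.arctan2(v.mean(0)[1],-v.mean(0)[0])))
E
python3 -c "
from h import *
blade('sd10'); cover('sc10'); cover('sd10b','side')"
```

```text
t14.2 p [0.5915 0.0872 0.0942] az5.0 z [-0.013  0.157 -0.988] F [ 0.3 -0.5 -0.8] w0.016 q [ 0.32  0.78 -0.68  1.76  0.44  0.76 -0.44]
8
[[0.143, 0.134]] slope,z@y=.12 [-0.29123198  0.14050405]
cover 5256 mean [-0.074  0.05 ] theta slope 0.486 pos 0.592
cover 93 mean [-0.066  0.044] theta slope 0.472 pos 0.586
```

Call:
play_rows(deltas=[[[0,-10,-12],[0,0,0],-1],[[0,-21,-23],[0,0,0],-1],[[0,-33,-32],[0,0,0],-1],[[0,-45,-39],[0,0,0],-1],[[0,-58,-45.5],[0,0,0],-1],[[0,-71,-50],[0,0,0],-1],[[0,-85,-54],[0,0,0],-1],[[0,-98,-56],[0,0,0],-1],[[0,-112,-57],[0,0,0],-1],[[0,-126,-57],[0,0,0],-1],[[0,-140,-55],[0,0,0],-1],[[0,-154,-51],[0,0,0],-1],[[0,-167,-47],[0,0,0],-1],[[0,-181,-41],[0,0,0],-1],[[0,-190,-35],[0,0,0],-1],[[0,-198,-29],[0,0,0],-1],[[0,-198,-29],[0,0,0],-1]])

```text
time_s: 15.77
ee_pos: [0.5728, 0.2797, 0.1525]
tcp_rot: [0.996, 0.045, -0.005, -0.079]
contact_force: [-0.7, 0.5, -1.6]
gripper_width: 0.0164
```

```bash
python3 -c "
from h import *
cur(); cover('sc11'); cover('sd11','side')"
```

```text
t15.8 p [0.5728 0.2797 0.1525] az5.2 z [-0.016  0.157 -0.987] F [-0.7  0.5 -1.6] w0.016 q [-0.    0.72 -0.69  1.65  0.39  0.86 -0.7 ]
few 9
few 0
```

```bash
cat >> h.py <<'E'
def under(f):
    p,w=cloud(f); c=bx(w); m=(np.abs(c[...,0])<.098)&(c[...,1]>.085)&(c[...,1]<.25)&(c[...,2]>.09)&(c[...,2]<.27); q=c[m]
    i=np.abs(q[:,0])>.06; q=q[i]; k=np.polyfit(q[:,2],q[:,1],1); print(f,len(q),'theta %.3f'%(np.pi/2+np.arctan(k[0])),'ztop',np.percentile(q[:,2],99),'y at top',np.percentile(q[:,1],[1,99]))
E
python3 -c "
from h import *
under('sc11'); under('sd11')"
```

```text
sc11 3136 theta 2.072 ztop 0.22973946792653527 y at top [0.10395502 0.18276646]
sd11 1067 theta 2.064 ztop 0.2260102675002713 y at top [0.10233089 0.17650646]
```

```bash
python3 - <<'E'
from h import *
s=bot.sense(); r0=R.from_quat(s['tcp_rot'])
T1=([.600,-.03,.155],down(5.2,9)); print(delta(*T1)); 
base=(np.array(T1[0]),T1[1])
T2=([.5795,.0305,.06],down(-89,9)); print(delta(*T2,base=base)); print(delta([.5795,.0305,.155],down(-42,9),base=base))
E
```

```text
([-1.0, 304.0, -50.2], [0.0, 0.0, -0.2], 'rows>=7.4')
([-14.9, -46.5, 103.5], [-0.0, 14.7, 93.0], 'rows>=13.2')
([-14.9, -61.3, 9.7], [0.0, 7.4, 46.6], 'rows>=6.6')
```

Call:
play_rows(deltas=[[[0,25,-4],[0,0,0],-1],[[0,60,-10],[0,0,0],-1],[[0,100,-16],[0,0,0],-1],[[0,140,-23],[0,0,0],-1],[[0,180,-29],[0,0,0],-1],[[0,220,-36],[0,0,0],-1],[[0,260,-43],[0,0,0],-1],[[-1,290,-48],[0,0,0],-1],[[-1,304,-50],[0,0,0],-1],[[-1,304,-50],[0,0,0],-1]])

```text
time_s: 16.7
ee_pos: [0.6005, -0.0372, 0.1544]
tcp_rot: [0.996, 0.039, -0.003, -0.077]
contact_force: [0.5, -0.8, -0.9]
gripper_width: 0.0163
```

```bash
python3 - <<'E'
from h import *
cur(); print(delta([.5795,.0305,.06],down(-89,9)));
s=bot.sense();r0=R.from_quat(s['tcp_rot'])
for az in(-9,-23,-37,-51,-65,-79): print(delta([.5795,.0305,.10],down(az,9)))
E
```

```text
t16.7 p [ 0.6005 -0.0372  0.1544] az4.5 z [-0.013  0.153 -0.988] F [ 0.5 -0.8 -0.9] w0.016 q [ 0.55  0.73 -0.74  1.66  0.39  0.94 -0.22]
([-15.6, -53.8, 103.9], [0.2, 14.5, 92.3], 'rows>=13.1')
([-15.7, -59.9, 64.4], [0.2, 2.1, 13.3], 'rows>=2.1')
([-15.7, -59.9, 64.4], [0.2, 4.3, 27.1], 'rows>=3.8')
([-15.7, -59.9, 64.4], [0.2, 6.5, 40.9], 'rows>=5.8')
([-15.7, -59.9, 64.4], [0.2, 8.6, 54.8], 'rows>=7.7')
([-15.7, -59.9, 64.4], [0.2, 10.8, 68.6], 'rows>=9.7')
([-15.7, -59.9, 64.4], [0.2, 13.0, 82.4], 'rows>=11.7')
```

Call:
play_rows(deltas=[[[-3,-10,8],[0,1,6.5],-1],[[-6,-20,14],[0,2,13],-1],[[-9,-30,20],[0,3.2,20],-1],[[-12,-40,26],[0,4.3,27],-1],[[-15,-54,32],[0,5.4,34],-1],[[-15.6,-54,38],[0,6.5,41],-1],[[-15.6,-54,44],[0,7.6,48],-1],[[-15.6,-54,50],[0,8.6,54.8],-1],[[-15.6,-54,54],[0,9.7,61.5],-1],[[-15.6,-54,64],[0,10.8,68.6],-1],[[-15.6,-54,74],[0,12,75.5],-1],[[-15.6,-54,84],[0.2,13,82.4],-1],[[-15.6,-54,94],[0.2,14,89],-1],[[-15.6,-54,104],[0.2,14.5,92.3],-1],[[-15.6,-54,104],[0.2,14.5,92.3],-1],[[-15.6,-54,104],[0.2,14.5,92.3],-1]])

```text
time_s: 18.03
ee_pos: [0.5781, 0.0397, 0.0608]
tcp_rot: [0.716, -0.694, 0.053, -0.058]
contact_force: [0.6, 0.2, -1.6]
gripper_width: 0.0165
```

```bash
python3 - <<'E'
from h import *
snap('side','sd12');snap('wrist','wr12');cur()
for f in('sd12','wr12'):
    p,w=cloud(f); hsv=cv2.cvtColor(p,cv2.COLOR_RGB2HSV).astype(int); H,S,V=hsv[...,0],hsv[...,1],hsv[...,2]; Z=w[...,2]
    m=(H<18)&(H>4)&(S>130)&(V>60)&(np.abs(w[...,1]-.03)<.08)&(np.abs(w[...,0]-.57)<.15)&(Z>.05); q=w[m]; print('handle',rect(q),np.nanpercentile(q[:,2],[2,50,98]))
    m=(S<70)&(V>60)&(Z>.06)&(Z<.16)&(np.abs(w[...,0]-.66)<.05)&(np.abs(w[...,1]-.035)<.03); q=w[m]; print('blade',rect(q),np.nanmedian(q[:,2]),np.polyfit(q[:,0]-.65,q[:,2],1))
print(delta([.5795,.0305,-.018],down(-89,9)))
E
```

```text
t18.1 p [0.5791 0.0383 0.0616] az-88.4 z [ 0.158  0.009 -0.987] F [ 0.5 -0.7 -2. ] w0.016 q [-0.1   0.66 -0.04  2.    0.1   0.33 -1.76]
handle ([547.0, 28.3], [46.7, 106.7], 77.9) [0.08774009 0.10379691 0.1109309 ]
blade ([653.6, 42.6], [85.0, 20.4], 2.4) 0.0994712237957992 [0.00513795 0.09941676]
handle ([566.4, 37.5], [79.8, 18.1], 1.8) [0.10772054 0.11033328 0.11196068]
blade ([649.4, 40.2], [79.2, 18.1], 1.7) 0.10000293643654004 [0.01164398 0.09998818]
([8.1, 12.4, 78.6], [-0.1, 0.3, 0.6], 'rows>=1.9')
```

Call:
play_rows(deltas=[[[4,6,35],[0,0,0],-1],[[8,12,65],[0,0,0.5],-1],[[8,12.4,75],[0,0,0.5],-1],[[8,12.4,79.5],[0,0,0.5],-1],[[8,12.4,79.5],[0,0,0.5],-1],[[8,12.4,79.5],[0,0,0.5],0],[[8,12.4,79.5],[0,0,0.5],0],[[8,12.4,79.5],[0,0,0.5],0],[[8,12.4,79.5],[0,0,0.5],0],[[8,12.4,79.5],[0,0,0.5],0],[[8,12.4,79.5],[0,0,0.5],0],[[8,0,20],[0,0,0],0],[[8,-10,-20],[0,0,0],0],[[8,-25,-60],[-9,0,0],0],[[8,-25,-100],[-9,0,0],0],[[8,-25,-100],[-9,0,0],0],[[8,-25,-100],[-9,0,0],0]])

```text
time_s: 19.55
ee_pos: [0.5933, 0.0315, 0.1708]
tcp_rot: [0.716, -0.698, 0.002, -0.007]
contact_force: [1.2, 1.1, -0.4]
gripper_width: 0.0424
```

```bash
python3 - <<'E'
from h import *
snap('wrist','wr13');cur(); tool('wr13')
p,w=cloud('wr13'); hsv=cv2.cvtColor(p,cv2.COLOR_RGB2HSV).astype(int); H,S,V=hsv[...,0],hsv[...,1],hsv[...,2]
m=((V<50)&(w[...,2]<.012)&(np.abs(w[...,0]-.6)<.15)&(np.abs(w[...,1]-.03)<.09)).astype(np.uint8)
n,l,st,c=cv2.connectedComponentsWithStats(m); i=1+np.argmax(st[1:,4]); print('mat',rect(w[l==i]),st[i])
for k in range(1): print([(np.round(a['xyz'],3).tolist(),round(a['confidence'],2)) for a in bot.pinpoint('wrist','mat')])
snap('side','sd13')
for cam in('side','wrist'): print([(np.round(a['xyz'],3).tolist(),round(a['confidence'],2)) for a in bot.pinpoint(cam,'module1')])
E
```

```text
t19.6 p [0.5915 0.031  0.1684] az-88.5 z [ 0.01   0.006 -1.   ] F [ 0.3 -0.  -1.1] w0.043 q [ 0.32  0.65 -0.67  1.71  0.48  0.94 -2.09]
handle ([547.1, 27.4], [121.3, 20.5], 1.1) [0.02687863 0.03029015] 2088
blade ([651.8, 29.5], [90.5, 18.0], 1.2) 0.018059131034719678
mat ([606.9, 29.3], [87.0, 236.3], 82.6) [  227    30   123   247 16219]
[([0.605, 0.03, 0.002], 0.95)]
[([0.441, -0.174, 0.0], 0.97), ([0.446, 0.028, 0.002], 0.93), ([0.475, -0.262, -0.002], 0.72), ([0.364, -0.1, -0.002], 0.62)]
[([0.441, -0.177, -0.003], 0.91), ([0.478, -0.26, -0.0], 0.79), ([0.448, 0.023, -0.001], 0.71)]
```

View pics/wr13.png

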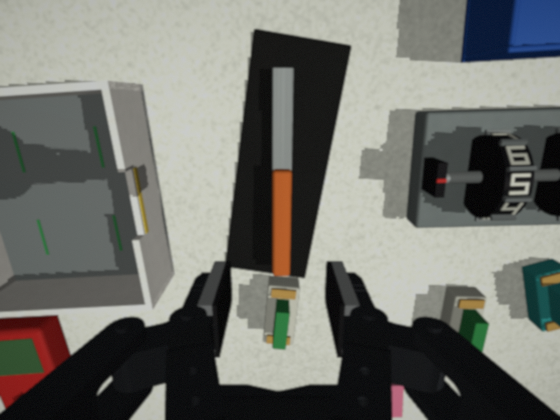

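```bash
python3 - <<'E'
from h import *
p,w=cloud('wr13'); hsv=cv2.cvtColor(p,cv2.COLOR_RGB2HSV).astype(int); H,S,V=hsv[...,0],hsv[...,1],hsv[...,2]
for x,y in((.4475,.026),(.4405,-.1745)):
    m=(H>45)&(H<80)&(S>100)&(w[...,2]>.046)&(w[...,2]<.06)&(np.hypot(w[...,0]-x,w[...,1]-y)<.06); print(m.sum(),rect(w[m]))
print(delta([.4475,.0262,.06],down(-94)))
E
```

```text
456 ([447.7, 26.0], [12.8, 43.9], 86.2)
336 ([447.0, -174.3], [12.8, 33.2], 89.9)
([-0.6, 138.6, 102.5], [0.1, 0.1, 5.6], 'rows>=4.1')
```

Call:
play_rows(deltas=[[[0,40,0],[0,0,0],0],[[0,80,30],[0,0,3],0],[[-0.5,120,60],[0,0,5.6],0],[[-0.5,138.5,100],[0,0,5.6],0],[[-0.5,138.5,102],[0,0,5.6],0],[[-0.5,138.5,102],[0,0,5.6],0],[[-0.5,138.5,102],[0,0,5.6],0]])

```text
time_s: 20.38
ee_pos: [0.4483, 0.0269, 0.0606]
tcp_rot: [-0.682, 0.731, 0.002, 0.0]
contact_force: [1.2, 0.2, 0.5]
gripper_width: 0.0427
```

```bash
python3 - <<'E'
from h import *
cur(); print(delta([.4475,.0262,-.004],down(-94)))
T=[.4475,.0262,.13],down(-94); b=(np.array(T[0]),T[1])
print(delta([.5729,.2736,.13],down(-85),base=b),)
E
```

```text
t20.4 p [0.4483 0.0269 0.0606] az-94.0 z [-0.002  0.003 -1.   ] F [1.2 0.2 0.5] w0.043 q [ 0.23  0.63 -0.5   2.17  0.65  0.49 -2.42]
([1.0, 0.6, 64.6], [0.1, 0.2, 0.0], 'rows>=1.6')
([-255.5, -107.8, 0.0], [-0.0, 0.0, -9.0], 'rows>=6.7')
```

Call:
play_rows(deltas=[[[1,0.6,35],[0,0,0],0],[[1,0.6,60],[0,0,0],0],[[1,0.6,64.5],[0,0,0],0],[[1,0.6,64.5],[0,0,0],-1],[[1,0.6,64.5],[0,0,0],-1],[[1,0.6,64.5],[0,0,0],-1],[[1,0.6,64.5],[0,0,0],-1],[[1,0.6,64.5],[0,0,0],-1],[[1,0.6,64.5],[0,0,0],-1],[[1,0.6,64.5],[0,0,0],-1],[[1,0.6,64.5],[0,0,0],-1],[[1,0.6,40],[0,0,0],-1],[[1,0.6,0],[0,0,0],-1],[[1,0.6,-40],[0,0,0],-1],[[1,0.6,-70],[0,0,0],-1],[[1,0.6,-70],[0,0,0],-1]])

```text
time_s: 21.72
ee_pos: [0.4523, 0.0262, 0.1368]
tcp_rot: [-0.681, 0.732, -0.002, 0.005]
contact_force: [0.6, 0.0, -1.8]
gripper_width: 0.013
```

```bash
python3 - <<'E'
from h import *
cur(); print(delta([.5729,.2736,.13],down(-85)))
E
```

```text
t21.7 p [0.4523 0.0262 0.1368] az-94.1 z [ 0.011  0.004 -1.   ] F [ 0.6  0.  -1.8] w0.013 q [ 0.35  0.51 -0.67  2.11  0.51  0.67 -2.3 ]
([-255.4, -102.5, 9.2], [-0.6, 0.2, -9.1], 'rows>=6.6')
```

Call:
play_rows(deltas=[[[-30,-13,0],[0,0,0],-1],[[-65,-27,0],[0,0,-2],-1],[[-103,-43,0],[0,0,-4],-1],[[-141,-59,0],[0,0,-6],-1],[[-180,-76,0],[0,0,-8],-1],[[-218,-92,0],[0,0,-9],-1],[[-245,-103,0],[0,0,-9],-1],[[-255.5,-108,0],[0,0,-9],-1],[[-255.5,-108,0],[0,0,-9],-1],[[-255.5,-108,0],[0,0,-9],-1]])

```text
time_s: 22.55
ee_pos: [0.5738, 0.2724, 0.1317]
tcp_rot: [0.737, -0.676, -0.001, -0.001]
contact_force: [-0.7, -0.9, -0.7]
gripper_width: 0.0132
```

```bash
python3 - <<'E'
from h import *
snap('side','sd14'); snap('wrist','wr14');cur(); print(delta([.5729,.2736,.006],down(-85)))
for f in('sd14','wr14'):
    p,w=cloud(f); c=bx(w); hsv=cv2.cvtColor(p,cv2.COLOR_RGB2HSV).astype(int); H,S,V=hsv[...,0],hsv[...,1],hsv[...,2]
    m=(H>45)&(H<80)&(S>100)&(np.abs(c[...,0])<.06)&(np.abs(c[...,1]-.03)<.05)&(c[...,2]>.08); print(m.sum(),rect(c[m]),np.percentile(c[m][:,2],[5,95]))
cv2.imwrite('pics/c14.png',np.hstack([cv2.resize(cv2.imread('pics/sd14.png')[60:260,120:360],(400,333)),cv2.resize(cv2.imread('pics/wr14.png'),(400,333))]))
E
```

```text
t22.6 p [0.574  0.2706 0.1319] az-85.1 z [-0.001  0.001 -1.   ] F [-0.4 -0.3 -0.9] w0.012 q [-0.11  0.76 -0.66  1.62  0.54  0.96 -2.43]
([-3.0, 0.8, 125.9], [0.0, 0.1, -0.1], 'rows>=3.0')
96 ([-3.5, 26.5], [21.1, 45.2], 81.1) [0.16179017 0.1839506 ]
3672 ([-2.1, 27.1], [44.3, 14.3], 0.4) [0.1667286  0.18414683]
```

View pics/c14.png

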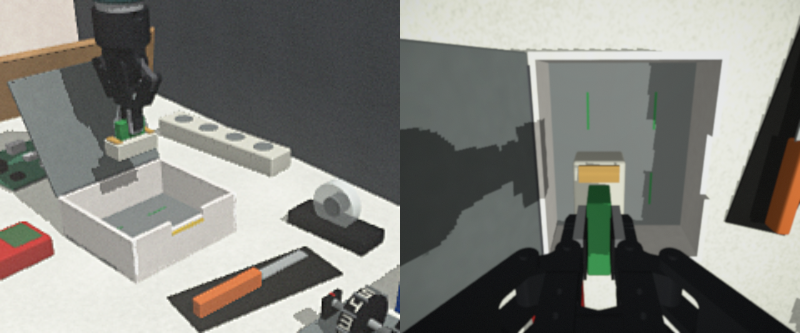

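Module A is held level over the box (tab at box (−2,27) mm). Lower, release, rise.

Call:
play_rows(deltas=[[[-2,0.5,35],[0,0,0],-1],[[-2,0.5,70],[0,0,0],-1],[[-2,0.5,100],[0,0,0],-1],[[-2,0.5,118],[0,0,0],-1],[[-2,0.5,124.5],[0,0,0],-1],[[-2,0.5,124.5],[0,0,0],-1],[[-2,0.5,124.5],[0,0,0],0],[[-2,0.5,124.5],[0,0,0],0],[[-2,0.5,124.5],[0,0,0],0],[[-2,0.5,124.5],[0,0,0],0],[[-2,0.5,124.5],[0,0,0],0],[[-2,0.5,124.5],[0,0,0],0],[[-2,0.5,95],[0,0,0],0],[[-2,0.5,55],[0,0,0],0],[[-2,0.5,15],[0,0,0],0],[[-2,0.5,0],[0,0,0],0],[[-2,0.5,0],[0,0,0],0]])

```text
time_s: 24.07
ee_pos: [0.5765, 0.277, 0.1376]
tcp_rot: [0.737, -0.676, 0.0, -0.006]
contact_force: [0.0, 0.5, 0.7]
gripper_width: 0.0431
```

```bash
cat >> h.py <<'E'
def inbox(f):
    p,w=cloud(f); c=bx(w); hsv=cv2.cvtColor(p,cv2.COLOR_RGB2HSV).astype(int); H,S,V=hsv[...,0],hsv[...,1],hsv[...,2]
    m=((H>45)&(H<80)&(S>100)&(np.abs(c[...,0])<.09)&(np.abs(c[...,1])<.085)&(c[...,2]>.03)).astype(np.uint8)
    n,l,st,_=cv2.connectedComponentsWithStats(m)
    for i in range(1,n):
        if st[i,4]>20: q=c[l==i]; print(f,'tab',st[i,4],rect(q[q[:,2]>.05]) if (q[:,2]>.05).sum()>5 else None,np.round(np.percentile(q[:,2],[5,50,95]),3))
def greens(f):
    p,w=cloud(f); hsv=cv2.cvtColor(p,cv2.COLOR_RGB2HSV).astype(int); H,S,V=hsv[...,0],hsv[...,1],hsv[...,2]
    m=((H>45)&(H<80)&(S>100)&(w[...,1]<.12)&(w[...,2]>.03)&(w[...,2]<.06)).astype(np.uint8); n,l,st,_=cv2.connectedComponentsWithStats(m)
    for i in range(1,n):
        if st[i,4]>20: q=w[l==i]; print(f,'bench',st[i,4],rect(q[q[:,2]>.045]))
E
python3 - <<'E'
from h import *
cur(); snap('scene','sc15'); snap('side','sd15'); snap('wrist','wr15'); inbox('sc15'); inbox('wr15'); greens('sc15'); greens('sd15')
print(delta([.4405,-.1745,.13],down(-90)))
E
```

```text
t24.1 p [0.5765 0.277  0.1376] az-85.1 z [ 0.008  0.008 -1.   ] F [0.  0.5 0.7] w0.043 q [-0.11  0.75 -0.66  1.61  0.54  0.96 -2.43]
sc15 tab 180 ([0.6, 31.9], [43.5, 11.9], 0.1) [0.045 0.059 0.061]
wr15 tab 965 ([-1.9, 29.3], [42.8, 12.5], 0.1) [0.05  0.057 0.059]
sc15 bench 136 ([443.7, -170.4], [42.9, 13.9], 0.8)
sd15 bench 294 ([440.9, -175.0], [43.3, 13.6], 0.8)
([435.4, 171.0, 0.7], [0.0, 0.1, 4.9], 'rows>=11.2')
```

Call:
play_rows(deltas=[[[30,12,0],[0,0,0],0],[[70,27,0],[0,0,0],0],[[109,43,0],[0,0,2],0],[[148,58,0],[0,0,4],0],[[187,73,0],[0,0,4.5],0],[[226,89,0],[0,0,4.5],0],[[265,104,0],[0,0,4.5],0],[[304,119,0],[0,0,4.5],0],[[343,135,0],[0,0,4.5],0],[[382,150,20],[0,0,4.5],0],[[415,163,40],[0,0,4.5],0],[[435,171,60],[0,0,4.5],0],[[435,171,70],[0,0,4.5],0],[[435,171,70],[0,0,4.5],0],[[435,171,70],[0,0,4.5],0]])

```text
time_s: 25.47
ee_pos: [0.4404, -0.1718, 0.0598]
tcp_rot: [0.71, -0.704, -0.003, -0.002]
contact_force: [0.9, -0.1, 0.5]
gripper_width: 0.0428
```

```bash
python3 - <<'E'
from h import *
cur(); print(delta([.4407,-.1747,-.004],down(-89.5)))
b=(np.array([.4407,-.1747,.13]),down(-89.5)); print(delta([.5792,.2039,.13],down(-85),base=b))
E
```

```text
t25.5 p [ 0.4404 -0.1718  0.0598] az-89.5 z [-0.001  0.006 -1.   ] F [ 0.9 -0.1  0.5] w0.043 q [ 0.71  0.67 -0.58  2.11  0.7   0.56 -1.95]
([3.3, -0.4, 63.8], [0.1, 0.3, -0.0], 'rows>=1.5')
([-377.4, -141.8, 0.0], [0.0, 0.0, -4.5], 'rows>=9.7')
```

Call:
play_rows(deltas=[[[1.5,0,35],[0,0,0],0],[[1.5,0,60],[0,0,0],0],[[1.5,0,64],[0,0,0],0],[[1.5,0,64],[0,0,0],-1],[[1.5,0,64],[0,0,0],-1],[[1.5,0,64],[0,0,0],-1],[[1.5,0,64],[0,0,0],-1],[[1.5,0,64],[0,0,0],-1],[[1.5,0,64],[0,0,0],-1],[[1.5,0,64],[0,0,0],-1],[[1.5,0,64],[0,0,0],-1],[[1.5,0,40],[0,0,0],-1],[[1.5,0,0],[0,0,0],-1],[[1.5,0,-40],[0,0,0],-1],[[1.5,0,-70],[0,0,0],-1],[[1.5,0,-70],[0,0,0],-1],[[1.5,0,-70],[0,0,0],-1]])

```text
time_s: 26.88
ee_pos: [0.4419, -0.1758, 0.1326]
tcp_rot: [0.709, -0.705, 0.001, -0.002]
contact_force: [-1.0, -0.2, -1.1]
gripper_width: 0.0122
```

```bash
python3 - <<'E'
from h import *
cur(); print(delta([.5792,.2039,.13],down(-85)))
E
```

```text
t26.9 p [ 0.4419 -0.1758  0.1326] az-89.6 z [ 0.004  0.001 -1.   ] F [-1.  -0.2 -1.1] w0.012 q [ 0.81  0.57 -0.72  2.05  0.56  0.72 -1.82]
([-378.8, -139.7, 3.7], [-0.2, 0.1, -4.6], 'rows>=9.7')
```

Call:
play_rows(deltas=[[[-30,-11,0],[0,0,0],-1],[[-68,-25,0],[0,0,-1],-1],[[-107,-40,0],[0,0,-2],-1],[[-146,-54,0],[0,0,-3],-1],[[-185,-69,0],[0,0,-4],-1],[[-224,-83,0],[0,0,-4.5],-1],[[-263,-98,0],[0,0,-4.5],-1],[[-302,-112,0],[0,0,-4.5],-1],[[-340,-126,0],[0,0,-4.5],-1],[[-368,-137,0],[0,0,-4.5],-1],[[-378,-141,0],[0,0,-4.5],-1],[[-378,-141,0],[0,0,-4.5],-1],[[-378,-141,0],[0,0,-4.5],-1]])

```text
time_s: 27.97
ee_pos: [0.5778, 0.2033, 0.1305]
tcp_rot: [0.737, -0.676, -0.001, 0.0]
contact_force: [-0.8, -0.5, -1.2]
gripper_width: 0.0123
```

```bash
python3 - <<'E'
from h import *
snap('wrist','wr16');cur(); print(delta([.5792,.2039,.006],down(-85)))
inbox('wr16')
E
```

```text
t28.0 p [0.578  0.2019 0.1307] az-85.1 z [-0.002  0.    -1.   ] F [-0.2 -0.1 -1.9] w0.013 q [ 0.02  0.74 -0.67  1.68  0.55  0.93 -2.35]
([-1.8, -1.6, 124.7], [0.1, 0.0, -0.1], 'rows>=3.0')
wr16 tab 1303 ([-2.3, 28.1], [13.5, 43.5], 89.6) [0.042 0.057 0.059]
wr16 tab 3683 ([-2.2, -40.7], [14.3, 44.2], 89.9) [0.166 0.182 0.183]
```

Call:
play_rows(deltas=[[[0,0,35],[0,0,0],-1],[[0,0,70],[0,0,0],-1],[[0,0,100],[0,0,0],-1],[[0,0,118],[0,0,0],-1],[[0,0,123.5],[0,0,0],-1],[[0,0,123.5],[0,0,0],-1],[[0,0,123.5],[0,0,0],0],[[0,0,123.5],[0,0,0],0],[[0,0,123.5],[0,0,0],0],[[0,0,123.5],[0,0,0],0],[[0,0,123.5],[0,0,0],0],[[0,0,123.5],[0,0,0],0],[[0,0,95],[0,0,0],0],[[0,0,55],[0,0,0],0],[[0,0,15],[0,0,0],0],[[0,0,-25],[0,0,0],-1],[[0,0,-65],[0,0,0],-1],[[0,0,-90],[0,0,0],-1],[[0,0,-90],[0,0,0],-1]])

```text
time_s: 29.6
ee_pos: [0.5821, 0.2063, 0.2288]
tcp_rot: [0.737, -0.676, 0.001, -0.007]
contact_force: [0.3, 1.0, -0.0]
gripper_width: 0.0002
```

```bash
python3 - <<'E'
from h import *
cur(); snap('scene','sc17'); snap('wrist','wr17');inbox('sc17'); inbox('wr17'); under('sc17')
p=cv2.imread('pics/sc17.png')
cv2.imwrite('pics/c17.png',np.hstack([cv2.resize(p,(400,300)),cv2.resize(cv2.imread('pics/wr17.png'),(400,300))]))
E
```

```text
t29.6 p [0.5821 0.2063 0.2288] az-85.1 z [ 0.011  0.008 -1.   ] F [ 0.3  1.  -0. ] w0.000 q [ 0.05  0.63 -0.74  1.58  0.46  1.1  -2.28]
sc17 tab 185 ([1.1, -39.3], [43.6, 13.3], 1.9) [0.042 0.059 0.061]
sc17 tab 181 ([-0.0, 31.8], [12.1, 43.5], 89.9) [0.046 0.059 0.061]
wr17 tab 640 ([-2.0, 28.2], [13.9, 42.7], 89.3) [0.048 0.057 0.059]
wr17 tab 515 ([-2.0, -42.4], [12.4, 43.4], 89.7) [0.056 0.057 0.059]
sc17 3145 theta 2.072 ztop 0.22982828737332975 y at top [0.10308937 0.18278103]
```

View pics/c17.png

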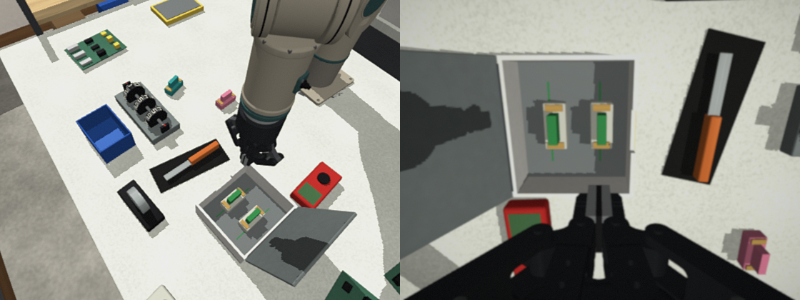

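Call:
play_rows(deltas=[[[0,0,-35],[0,0,0],-1],[[-10,0,-40],[0,0,0],-1],[[-50,0,-40],[0,0,0],-1],[[-90,0,-40],[0,0,0],-1],[[-130,0,-40],[0,0,0],-1],[[-170,0,-40],[0,0,0],-1],[[-210,0,-40],[0,0,0],-1],[[-250,0,-40],[0,0,0],-1],[[-272,0,-40],[0,0,0],-1],[[-272,0,-40],[0,0,0],-1],[[-272,0,-10],[0,0,0],-1],[[-272,0,25],[0,0,0],-1],[[-272,0,55],[0,0,0],-1],[[-272,0,55],[0,0,0],-1],[[-272,0,55],[0,0,0],-1]])

```text
time_s: 30.95
ee_pos: [0.555, 0.4731, 0.1656]
tcp_rot: [0.737, -0.676, -0.001, 0.001]
contact_force: [0.4, 0.1, 0.5]
gripper_width: -0.0
```

```bash
python3 - <<'E'
from h import *
cur(); s=bot.sense(); print('box',bx(s['ee_pos'])); snap('scene','sc18'); under('sc18')
p,w=cloud('sc18'); c=bx(w); m=(np.abs(c[...,0])<.03)&(c[...,1]>.185)&(c[...,1]<.28)&(c[...,2]>.1)&(c[...,2]<.32); q=c[m]; q=q[np.argsort(q[:,2])]; print(np.round(q[:60:6],3).tolist())
E
```

```text
t30.9 p [0.555  0.4731 0.1656] az-85.1 z [-0.003 -0.001 -1.   ] F [0.4 0.1 0.5] w-0.000 q [-0.42  0.86 -0.67  1.28  0.53  1.19 -2.61]
box [-9.03735002e-05  2.30301663e-01  1.65553410e-01]
sc18 3142 theta 2.072 ztop 0.22977952703255813 y at top [0.10308334 0.18271164]
[[0.008, 0.225, 0.202], [0.012, 0.236, 0.204], [0.012, 0.237, 0.206], [0.008, 0.222, 0.207], [0.009, 0.221, 0.208], [0.013, 0.232, 0.21], [0.009, 0.241, 0.21], [0.009, 0.219, 0.211], [0.013, 0.231, 0.212], [0.013, 0.227, 0.212]]
```

Call:
play_rows(deltas=[[[20,0,0],[0,0,0],-1],[[35,0,0],[0,0,0],-1],[[48,0,-3],[0,0,0],-1],[[60,0,-6],[0,0,0],-1],[[73,0,-9],[0,0,0],-1],[[85,0,-11],[0,0,0],-1],[[103,0,-12],[0,0,0],-1],[[120,0,-13],[0,0,0],-1],[[133,0,-14],[0,0,0],-1],[[145,0,-13],[0,0,0],-1],[[160,0,-11],[0,0,0],-1],[[174,0,-7],[0,0,0],-1],[[187,0,-1],[0,0,0],-1],[[200,0,5],[0,0,0],-1],[[212,0,13],[0,0,0],-1],[[224,0,21],[0,0,0],-1],[[224,0,21],[0,0,0],-1]])

```text
time_s: 32.42
ee_pos: [0.5747, 0.2468, 0.1436]
tcp_rot: [0.736, -0.677, -0.001, 0.001]
contact_force: [0.4, -1.2, -0.2]
gripper_width: -0.0002
```

```bash
python3 - <<'E'
from h import *
cur(); print('box',bx(bot.sense()['ee_pos'])); cover('sc19'); inbox('sd19') if 0 else None
E
```

```text
t32.4 p [0.5747 0.2468 0.1436] az-85.3 z [-0.003 -0.001 -1.   ] F [ 0.4 -1.2 -0.2] w-0.000 q [-0.05  0.74 -0.69  1.63  0.55  0.98 -2.42]
box [-0.00065561  0.00315576  0.14362343]
cover 3458 mean [-0.05   0.067] theta slope 0.849 pos 0.934
```

Cover at ≈0.83 rad, as planned. Finish shutting.

Call:
play_rows(deltas=[[[10,0,10],[0,0,0],-1],[[20,0,21],[0,0,0],-1],[[28,0,33],[0,0,0],-1],[[35,0,46],[0,0,0],-1],[[40,0,59],[0,0,0],-1],[[45,0,73],[0,0,0],-1],[[47,0,84],[0,0,0],-1],[[49,0,92],[0,0,0],-1],[[50,0,97],[0,0,0],-1],[[50,0,100],[0,0,0],-1],[[50,0,100],[0,0,0],-1]])

```text
time_s: 33.38
ee_pos: [0.5791, 0.2027, 0.0457]
tcp_rot: [0.737, -0.676, -0.001, -0.001]
contact_force: [-0.5, -1.3, 0.1]
gripper_width: -0.0
```

```bash
python3 - <<'E'
from h import *
cur(); print('box',bx(bot.sense()['ee_pos'])); cover('sc20')
E
```

```text
t33.4 p [0.5791 0.2027 0.0457] az-85.0 z [ 0.     0.003 -1.   ] F [-0.5 -1.3  0.1] w-0.000 q [-0.01  0.84 -0.62  1.74  0.66  0.78 -2.44]
box [-0.00019904 -0.04119073  0.04574693]
cover 3978 mean [-0.076  0.011] theta slope 0.010 pos 0.147
```

Call:
play_rows(deltas=[[[0,0,2],[0,0,0],-1],[[0,0,4],[0,0,0],-1],[[0,0,4],[0,0,0],-1]])

```text
time_s: 33.68
ee_pos: [0.58, 0.2033, 0.0444]
tcp_rot: [0.737, -0.676, -0.0, -0.002]
contact_force: [-2.8, -0.7, 11.9]
gripper_width: 0.0
```

```bash
python3 - <<'E'
from h import *
cur(); cover('sc21')
E
```

```text
t33.7 p [0.58   0.2033 0.0444] az-85.0 z [ 0.003  0.004 -1.   ] F [-2.8 -0.7 11.9] w0.000 q [-0.02  0.85 -0.62  1.74  0.66  0.77 -2.45]
cover 3965 mean [-0.076  0.011] theta slope 0.006 pos 0.143
```

```bash
python3 - <<'E'
from h import *
print(delta([.53,-.218,.2],down(-87)))
E
```

```text
([414.8, 85.7, -157.4], [-0.2, 0.2, 2.0], 'rows>=10.8')
```

Call:
play_rows(deltas=[[[0,0,-40],[0,0,0],-1],[[0,0,-80],[0,0,0],-1],[[30,5,-110],[0,0,0],-1],[[65,15,-130],[0,0,0],-1],[[100,25,-145],[0,0,0],-1],[[138,35,-155],[0,0,1],-1],[[177,45,-155],[0,0,2],-1],[[216,50,-155],[0,0,2],0],[[256,60,-155],[0,0,2],0],[[296,68,-155],[0,0,2],0],[[335,75,-155],[0,0,2],0],[[375,82,-155],[0,0,2],0],[[405,86,-155],[0,0,2],0],[[415,86,-155],[0,0,2],0],[[415,86,-155],[0,0,2],0]])

```text
time_s: 34.98
ee_pos: [0.5289, -0.2229, 0.1956]
tcp_rot: [0.723, -0.691, -0.0, -0.001]
contact_force: [-0.1, 0.5, 0.5]
gripper_width: 0.0426
```

```bash
python3 - <<'E'
from h import *
cur(); snap('wrist','wr22'); cover('sc22')
p,w=cloud('wr22')
for k in(1,2,3):
    print(k,[(np.round(a['xyz'],3).tolist(),round(a['confidence'],2)) for a in bot.pinpoint('wrist','wheel%d_axis'%k)])
m=(w[...,1]<-.1)&(np.abs(w[...,0]-.615)<.08)&(w[...,1]>-.35)&(np.abs(w[...,2]-.03)<.004); print('base',rect(w[m]))
cv2.imwrite('pics/c22.png',cv2.resize(p[60:330,60:500,::-1],(790,485),interpolation=cv2.INTER_CUBIC))
E
```

```text
t35.0 p [ 0.5289 -0.2229  0.1956] az-87.4 z [ 0.001  0.002 -1.   ] F [-0.1  0.5  0.5] w0.043 q [ 0.83  0.62 -0.77  1.72  0.5   1.   -1.65]
cover 4962 mean [-0.085  0.01 ] theta slope -0.001 pos 0.120
1 [([0.614, -0.151, 0.046], 0.69)]
2 []
3 [([0.622, -0.284, 0.05], 0.68)]
base ([615.3, -219.6], [110.1, 239.7], 3.1)
```

View pics/c22.png

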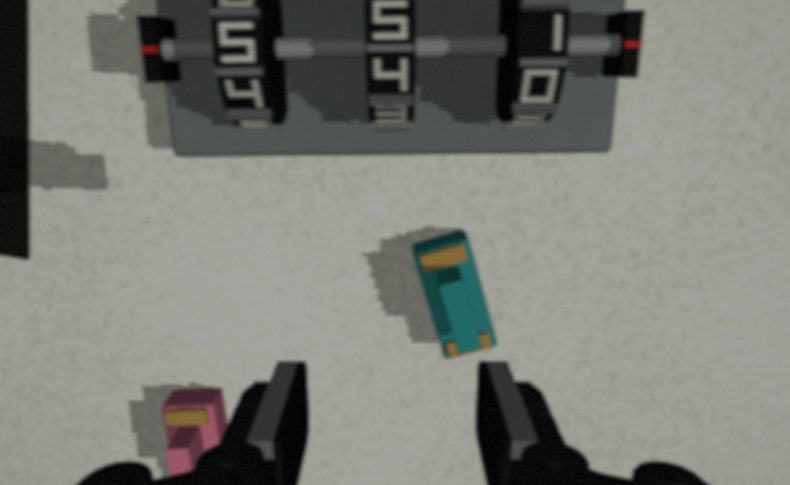

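```bash
cat >> h.py <<'E'
UC=np.array([.6153,-.2196]); ya=np.radians(3.1); VX=np.array([np.cos(ya),np.sin(ya)]); VY=np.array([-np.sin(ya),np.cos(ya)])
def wheels(f,guess=None):
    p,w=cloud(f); d=w[...,:2]-UC; X=d@VX; Y=d@VY; Z=w[...,2]-.05; g=p.mean(-1); sat=p.max(-1).astype(int)-p.min(-1)
    for k,y0 in((1,.066),(2,0),(3,-.066)):
        for dz in (0,):
            r=np.hypot(X,Z); ph=np.degrees(np.arctan2(-X,Z)); m=(np.abs(Y-y0)<.009)&(r>.030)&(r<.046)&(np.abs(ph)<100)
            P,Rr,G=ph[m],r[m],g[m]
            if m.sum()<40: print(k,'few',m.sum()); continue
            best=[]
            for t in np.arange(-18,18,1.):  # theta mod 36 ; rib at t+18
                e=(P-t-18+18)%36-18; rib=np.abs(e)<4
                best.append((np.median(Rr[rib])-np.median(Rr[~rib])) if rib.sum()>5 and (~rib).sum()>5 else -1)
            i=np.argsort(best)[::-1][:4]; 
            e=lambda t:(P-t-18+18)%36-18
            # refined: harmonic fit of radius
            A=np.c_[np.ones(len(P)),np.cos(np.radians(10*P)),np.sin(np.radians(10*P))]; c=np.linalg.lstsq(A,Rr,rcond=None)[0]
            pk=np.degrees(np.arctan2(c[2],c[1]))/10; th=(pk-18+18)%36-18
            print('wheel',k,m.sum(),'phi range',np.round(np.percentile(P,[2,98])),'rmed %.4f'%np.median(Rr),'theta mod36 harm %.1f amp %.4f'%(th,np.hypot(c[1],c[2])),'scan',[(int(np.arange(-18,18,1.)[j]),round(best[j]*1000,1)) for j in i])
E
python3 -c "
from h import *
wheels('wr22'); wheels('side0'); wheels('wr13')"
```

```text
wheel 1 2188 phi range [-91.  84.] rmed 0.0365 theta mod36 harm -3.2 amp 0.0012 scan [(-3, np.float64(2.7)), (-2, np.float64(2.7)), (-4, np.float64(2.6)), (-1, np.float64(2.6))]
wheel 2 2210 phi range [-69.  72.] rmed 0.0364 theta mod36 harm -16.3 amp 0.0012 scan [(-15, np.float64(2.7)), (-16, np.float64(2.7)), (-17, np.float64(2.6)), (-18, np.float64(2.6))]
wheel 3 2194 phi range [-94.  81.] rmed 0.0363 theta mod36 harm -7.1 amp 0.0013 scan [(-7, np.float64(2.9)), (-8, np.float64(2.9)), (-6, np.float64(2.8)), (-9, np.float64(2.8))]
wheel 1 328 phi range [-73.  94.] rmed 0.0360 theta mod36 harm -3.1 amp 0.0010 scan [(-4, np.float64(2.3)), (-5, np.float64(2.3)), (-3, np.float64(2.2)), (-2, np.float64(1.9))]
wheel 2 377 phi range [-70.  97.] rmed 0.0357 theta mod36 harm -16.7 amp 0.0013 scan [(-18, np.float64(2.8)), (-17, np.float64(2.8)), (17, np.float64(2.7)), (-16, np.float64(2.6))]
wheel 3 427 phi range [-64.  95.] rmed 0.0359 theta mod36 harm -7.6 amp 0.0013 scan [(-7, np.float64(2.4)), (-9, np.float64(2.4)), (-8, np.float64(2.3)), (-10, np.float64(2.2))]
wheel 1 2147 phi range [-92.  53.] rmed 0.0363 theta mod36 harm -3.2 amp 0.0012 scan [(-3, np.float64(2.6)), (-2, np.float64(2.6)), (-4, np.float64(2.6)), (-1, np.float64(2.5))]
2 few 2
3 few 0
```

Top digits read 5, between 5 and 4, and 1. With the rib fits that gives 176.8°, 163.6° and 28.7°. Turns needed: +75°, −92° and +115°. I'll grip each wheel by its sides and pivot about the axle.

```bash
cat >> h.py <<'E'
def wp(k,tau,back=0.):
    ax=np.r_[UC+VY*{1:.066,2:0,3:-.066}[k],.05]; r=down(-86.9,tau); return ax+(.0205-back)*r.as_matrix()[:,2], r
E
python3 - <<'E'
from h import *
cur(); print(delta(*wp(1,-25,.07))); a=wp(1,-25,.07)
print([np.round(v,4) for v in (a[0],wp(1,-25)[0],wp(1,13)[0])])
E
```

```text
t35.2 p [ 0.5299 -0.2162  0.1962] az-86.8 z [ 0.001  0.004 -1.   ] F [-0.7  0.7 -0.8] w0.043 q [ 0.83  0.62 -0.78  1.73  0.5   1.   -1.65]
([-57.5, -105.9, 101.7], [-25.1, 0.2, 0.1], 'rows>=3.8')
[array([ 0.6326, -0.1526,  0.0949]), array([ 0.6031, -0.1542,  0.0314]), array([ 0.6163, -0.1534,  0.03  ])]
```

Call:
play_rows(deltas=[[[-20,-35,10],[-5,0,0],0],[[-40,-70,30],[-11,0,0],0],[[-57,-100,55],[-17,0,0],0],[[-57.5,-106,80],[-23,0,0],0],[[-57.5,-106,101.5],[-25,0,0],0],[[-57.5,-106,101.5],[-25,0,0],0],[[-57.5,-106,101.5],[-25,0,0],0],[[-57.5,-106,101.5],[-25,0,0],0]])

```text
time_s: 35.9
ee_pos: [0.6327, -0.1554, 0.0966]
tcp_rot: [0.709, -0.672, -0.149, 0.155]
contact_force: [0.3, 0.1, 0.9]
gripper_width: 0.0429
```

```bash
python3 - <<'E'
from h import *
cur(); print(delta(*wp(1,-25,0)))
snap('side','sd23'); p=cv2.imread('pics/sd23.png'); 
E
```

```text
t35.9 p [ 0.6327 -0.1554  0.0966] az-87.0 z [-0.419 -0.019 -0.908] F [0.3 0.1 0.9] w0.043 q [ 0.39  1.07 -0.62  1.06  0.53  1.6  -1.69]
([-2.5, -0.5, 71.5], [-0.2, 0.2, -0.0], 'rows>=1.7')
```

Call:
play_rows(deltas=[[[-2,-0.5,30],[0,0,0],0],[[-2,-0.5,55],[0,0,0],0],[[-2,-0.5,71],[0,0,0],0],[[-2,-0.5,71],[0,0,0],0],[[-2,-0.5,71],[0,0,0],-1],[[-2,-0.5,71],[0,0,0],-1],[[-2,-0.5,71],[0,0,0],-1],[[-2,-0.5,71],[0,0,0],-1],[[-2,-0.5,71],[0,0,0],-1],[[-2,-0.5,71],[0,0,0],-1],[[-2,-2.2,71],[4.5,0,0],-1],[[-2,-3.7,70.8],[9,0,0],-1],[[-2,-5.3,70.4],[13.5,0,0],-1],[[-2,-7,69.8],[18,0,0],-1],[[-2,-8.6,69.1],[23,0,0],-1],[[-2,-10.3,68.3],[28,0,0],-1],[[-2,-11.8,67.4],[33,0,0],-1],[[-2,-13.1,66.6],[38,0,0],-1],[[-2,-13.1,66.6],[38,0,0],-1],[[-2,-13.1,66.6],[38,0,0],-1]])

```text
time_s: 37.62
ee_pos: [0.6166, -0.1525, 0.0318]
tcp_rot: [0.721, -0.683, 0.078, -0.084]
contact_force: [-10.7, 5.5, 18.9]
gripper_width: 0.0202
```

```bash
python3 - <<'E'
from h import *
cur(); a=wp(1,13); print(delta(*a)); s=bot.sense(); r=R.from_quat(s['tcp_rot']).as_matrix(); print('tilt',np.degrees(np.arcsin(r[0,2])))
snap('side','sd24'); wheels('sd24')
E
```

```text
t37.6 p [ 0.6166 -0.1525  0.0318] az-86.9 z [ 0.227  0.015 -0.974] F [-10.7   5.5  18.9] w0.020 q [ 0.58  0.8  -0.53  1.92  0.88  0.4  -2.09]
([1.0, 0.8, 1.7], [-0.2, 0.1, -0.0], 'rows>=0.0')
tilt 13.14444418001767
wheel 1 229 phi range [ 4. 94.] rmed 0.0356 theta mod36 harm -1.9 amp 0.0012 scan [(-1, np.float64(2.7)), (-2, np.float64(2.7)), (-3, np.float64(2.7)), (-4, np.float64(2.3))]
wheel 2 379 phi range [-74.  96.] rmed 0.0358 theta mod36 harm -16.6 amp 0.0009 scan [(-18, np.float64(2.5)), (-17, np.float64(2.4)), (17, np.float64(2.3)), (-16, np.float64(2.2))]
wheel 3 425 phi range [-62.  97.] rmed 0.0357 theta mod36 harm -7.7 amp 0.0012 scan [(-7, np.float64(2.6)), (-8, np.float64(2.6)), (-9, np.float64(2.6)), (-6, np.float64(2.5))]
```

```bash
python3 - <<'E'
from h import *
a=wp(1,13); b=(a[0],a[1]); print(delta(*wp(1,-25,.07),base=b)); print(delta(*wp(1,-6,.07),base=b))
# wheel 2: start tilt +12 -> -34 ; from wp(1,13,.07)
c=wp(1,13,.07); print(delta(*wp(2,12,.07),base=c)); c=wp(2,-34,.07); print(delta(*wp(2,12,.07),base=c)); print(delta(*wp(3,-34,.07),base=c))
E
```

```text
([-0.0, -30.5, -59.5], [-38.0, 0.0, 0.0], 'rows>=5.3')
([-0.0, -16.1, -67.3], [-19.0, -0.0, -0.0], 'rows>=2.7')
([66.0, -0.9, 0.0], [-1.0, -0.0, 0.0], 'rows>=1.6')
([-0.0, 35.6, 15.1], [46.0, 0.0, -0.0], 'rows>=6.4')
([66.0, 0.0, 0.0], [0.0, 0.0, 0.0], 'rows>=1.6')
```

Call:
play_rows(deltas=[[[0,0,0],[0,0,0],0],[[0,0,0],[0,0,0],0],[[0,0,0],[0,0,0],0],[[0,0,0],[0,0,0],0],[[0,0,0],[0,0,0],0],[[0,0,-30],[0,0,0],0],[[0,0,-70],[0,0,0],0],[[0,-5,-69.5],[-6,0,0],0],[[0,-10.5,-68.5],[-12.5,0,0],0],[[0,-16,-67.3],[-19,0,0],0],[[0,-22,-64.5],[-26,0,0],0],[[0,-27,-62],[-32,0,0],0],[[0,-30.5,-59.5],[-38,0,0],0],[[0,-30.5,-59.5],[-38,0,0],0],[[0,-30.5,-59.5],[-38,0,0],0]])

```text
time_s: 38.92
ee_pos: [0.6323, -0.1521, 0.0895]
tcp_rot: [0.708, -0.672, -0.152, 0.156]
contact_force: [-0.3, 1.0, 0.4]
gripper_width: 0.043
```

```bash
python3 - <<'E'
from h import *
cur(); print(delta(*wp(1,-25,0))); snap('side','sd25'); wheels('sd25')
E
```

```text
t38.9 p [ 0.6323 -0.1521  0.0895] az-87.0 z [-0.425 -0.017 -0.905] F [-0.3  1.   0.4] w0.043 q [ 0.4   1.09 -0.64  1.06  0.54  1.6  -1.71]
([0.9, 1.8, 65.0], [0.1, 0.3, 0.0], 'rows>=1.6')
wheel 1 334 phi range [-80.  90.] rmed 0.0360 theta mod36 harm -1.6 amp 0.0013 scan [(-2, np.float64(2.4)), (-1, np.float64(2.4)), (-4, np.float64(2.4)), (-3, np.float64(2.4))]
wheel 2 364 phi range [-38.  94.] rmed 0.0359 theta mod36 harm -16.7 amp 0.0011 scan [(-18, np.float64(2.6)), (-17, np.float64(2.6)), (-16, np.float64(2.6)), (-15, np.float64(2.1))]
wheel 3 430 phi range [-60.  95.] rmed 0.0359 theta mod36 harm -7.3 amp 0.0011 scan [(-7, np.float64(2.3)), (-8, np.float64(2.1)), (-9, np.float64(2.1)), (-6, np.float64(2.1))]
```

Call:
play_rows(deltas=[[[0,0,30],[0,0,0],0],[[0,0,55],[0,0,0],0],[[0,0,67],[0,0,0],0],[[0,0,67],[0,0,0],0],[[0,0,67],[0,0,0],-1],[[0,0,67],[0,0,0],-1],[[0,0,67],[0,0,0],-1],[[0,0,67],[0,0,0],-1],[[0,0,67],[0,0,0],-1],[[0,0,67],[0,0,0],-1],[[0,-1.7,67],[4.5,0,0],-1],[[0,-3.2,66.8],[9,0,0],-1],[[0,-4.8,66.4],[13.5,0,0],-1],[[0,-6.5,65.8],[18,0,0],-1],[[0,-8.1,65.1],[23,0,0],-1],[[0,-9.8,64.3],[28,0,0],-1],[[0,-11.3,63.4],[33,0,0],-1],[[0,-12.6,62.6],[38,0,0],-1],[[0,-12.6,62.6],[38,0,0],-1]])

```text
time_s: 40.55
ee_pos: [0.6159, -0.1525, 0.0337]
tcp_rot: [0.721, -0.683, 0.078, -0.086]
contact_force: [-9.0, 6.7, 13.2]
gripper_width: 0.0203
```

Call:
play_rows(deltas=[[[0,0,0],[0,0,0],0],[[0,0,0],[0,0,0],0],[[0,0,0],[0,0,0],0],[[0,0,0],[0,0,0],0],[[0,0,0],[0,0,0],0],[[0,0,-30],[0,0,0],0],[[0,0,-65],[0,0,0],0],[[30,0,-65],[0,0,0],0],[[66,0,-65],[-1,0,0],0],[[66,0,-65],[-1,0,0],0],[[66,0,-65],[-1,0,0],0],[[66,0,-65],[-1,0,0],0]])

```text
time_s: 41.55
ee_pos: [0.6059, -0.2212, 0.094]
tcp_rot: [0.721, -0.685, 0.071, -0.078]
contact_force: [-0.3, 0.9, 0.4]
gripper_width: 0.0424
```

```bash
python3 - <<'E'
from h import *
cur(); print(delta(*wp(2,12,0))); snap('side','sd26'); wheels('sd26')
E
```

```text
t41.5 p [ 0.6059 -0.2212  0.094 ] az-87.1 z [ 0.208  0.015 -0.978] F [-0.3  0.9  0.4] w0.042 q [ 0.81  0.77 -0.73  1.83  0.77  0.62 -1.86]
([-0.8, -0.0, 65.5], [-0.0, 0.2, -0.3], 'rows>=1.6')
wheel 1 332 phi range [-71.  90.] rmed 0.0360 theta mod36 harm -0.0 amp 0.0011 scan [(0, np.float64(2.1)), (-1, np.float64(2.1)), (-2, np.float64(2.1)), (1, np.float64(1.9))]
wheel 2 369 phi range [-63.  94.] rmed 0.0356 theta mod36 harm -17.1 amp 0.0010 scan [(-18, np.float64(2.7)), (17, np.float64(2.5)), (-17, np.float64(2.4)), (-16, np.float64(2.3))]
wheel 3 425 phi range [-51.  96.] rmed 0.0359 theta mod36 harm -7.3 amp 0.0012 scan [(-7, np.float64(2.4)), (-8, np.float64(2.4)), (-6, np.float64(2.4)), (-9, np.float64(2.3))]
```

Call:
play_rows(deltas=[[[-0.5,0,30],[0,0,0],0],[[-0.5,0,55],[0,0,0],0],[[-0.5,0,65],[0,0,0],0],[[-0.5,0,65],[0,0,0],-1],[[-0.5,0,65],[0,0,0],-1],[[-0.5,0,65],[0,0,0],-1],[[-0.5,0,65],[0,0,0],-1],[[-0.5,0,65],[0,0,0],-1],[[-0.5,0,65],[0,0,0],-1],[[-0.5,1.8,65],[-5,0,0],-1],[[-0.5,3.6,64.7],[-10,0,0],-1],[[-0.5,5.3,64.3],[-15,0,0],-1],[[-0.5,7,63.8],[-20,0,0],-1],[[-0.5,8.7,63.1],[-25,0,0],-1],[[-0.5,10.3,62.3],[-30,0,0],-1],[[-0.5,11.8,61.3],[-35,0,0],-1],[[-0.5,13.2,60.2],[-40,0,0],-1],[[-0.5,14.7,58.7],[-46,0,0],-1],[[-0.5,14.7,58.7],[-46,0,0],-1]])

```text
time_s: 43.18
ee_pos: [0.6046, -0.2191, 0.0331]
tcp_rot: [0.693, -0.658, -0.205, 0.213]
contact_force: [-3.6, 1.3, 1.0]
gripper_width: 0.0209
```

```bash
python3 - <<'E'
from h import *
cur(); a=wp(2,-34); print(delta(*a)); print(delta(*wp(2,12,.07),base=a)); print(delta(*wp(2,-11,.07),base=a)); snap('side','sd27'); wheels('sd27')
E
```

```text
t43.2 p [ 0.6046 -0.2191  0.0331] az-87.1 z [-0.564 -0.026 -0.825] F [-3.6  1.3  1. ] w0.021 q [ 0.42  1.24 -0.58  0.91  0.59  1.73 -1.6 ]
([1.1, 0.6, 0.5], [0.4, 0.3, -0.0], 'rows>=0.1')
([-0.0, 35.6, -54.9], [46.0, 0.0, -0.0], 'rows>=6.4')
([0.0, 19.3, -66.1], [23.0, 0.0, 0.0], 'rows>=3.2')
wheel 1 322 phi range [-63.  91.] rmed 0.0360 theta mod36 harm 0.1 amp 0.0011 scan [(-2, np.float64(2.4)), (-1, np.float64(2.4)), (0, np.float64(2.1)), (-3, np.float64(2.1))]
wheel 2 367 phi range [-43.  98.] rmed 0.0358 theta mod36 harm 8.0 amp 0.0011 scan [(8, np.float64(2.6)), (7, np.float64(2.5)), (9, np.float64(2.5)), (6, np.float64(2.2))]
wheel 3 423 phi range [-60.  95.] rmed 0.0358 theta mod36 harm -7.5 amp 0.0012 scan [(-8, np.float64(2.4)), (-7, np.float64(2.4)), (-9, np.float64(2.4)), (-6, np.float64(2.3))]
```

Call:
play_rows(deltas=[[[0,0,0],[0,0,0],0],[[0,0,0],[0,0,0],0],[[0,0,0],[0,0,0],0],[[0,0,0],[0,0,0],0],[[0,0,0],[0,0,0],0],[[0,0,-30],[0,0,0],0],[[0,0,-70],[0,0,0],0],[[0,6,-69.5],[7,0,0],0],[[0,12,-68.5],[14,0,0],0],[[0,19,-66],[22,0,0],0],[[0,25,-63],[29,0,0],0],[[0,30,-59.5],[36,0,0],0],[[0,34,-56.5],[42,0,0],0],[[0,35.6,-55],[46,0,0],0],[[0,35.6,-55],[46,0,0],0],[[0,35.6,-55],[46,0,0],0]])

```text
time_s: 44.57
ee_pos: [0.6011, -0.2227, 0.0998]
tcp_rot: [0.72, -0.686, 0.071, -0.076]
contact_force: [-0.2, -0.3, 0.3]
gripper_width: 0.0424
```

```bash
python3 - <<'E'
from h import *
cur(); print(delta(*wp(2,12,0)))
E
```

```text
t44.6 p [ 0.6011 -0.2227  0.0998] az-87.2 z [ 0.206  0.011 -0.979] F [-0.2 -0.3  0.3] w0.042 q [ 0.8   0.75 -0.71  1.83  0.73  0.61 -1.83]
([-2.3, -3.8, 72.2], [0.1, 0.0, -0.3], 'rows>=1.7')
```

Call:
play_rows(deltas=[[[-1,-1,30],[0,0,0],0],[[-1,-1,55],[0,0,0],0],[[-1,-1,69],[0,0,0],0],[[-1,-1,69],[0,0,0],-1],[[-1,-1,69],[0,0,0],-1],[[-1,-1,69],[0,0,0],-1],[[-1,-1,69],[0,0,0],-1],[[-1,-1,69],[0,0,0],-1],[[-1,-1,69],[0,0,0],-1],[[-1,0.8,69],[-5,0,0],-1],[[-1,2.6,68.7],[-10,0,0],-1],[[-1,4.3,68.3],[-15,0,0],-1],[[-1,6,67.8],[-20,0,0],-1],[[-1,7.7,67.1],[-25,0,0],-1],[[-1,9.3,66.3],[-30,0,0],-1],[[-1,10.8,65.3],[-35,0,0],-1],[[-1,12.2,64.2],[-40,0,0],-1],[[-1,13.2,63.3],[-44,0,0],-1],[[-1,13.2,63.3],[-44,0,0],-1]])

```text
time_s: 46.15
ee_pos: [0.606, -0.219, 0.0342]
tcp_rot: [0.697, -0.661, -0.192, 0.2]
contact_force: [-2.8, -2.0, -2.5]
gripper_width: 0.0208
```

Call:
play_rows(deltas=[[[0,0,0],[0,0,0],0],[[0,0,0],[0,0,0],0],[[0,0,0],[0,0,0],0],[[0,0,0],[0,0,0],0],[[0,0,0],[0,0,0],0],[[0,0,-30],[0,0,0],0],[[0,0,-68],[0,0,0],0],[[33,0,-68],[0,0,0],0],[[66,0,-68],[0,0,0],0],[[66,0,-68],[0,0,0],0],[[66,0,-68],[0,0,0],0],[[66,0,-68],[0,0,0],0]])

```text
time_s: 47.15
ee_pos: [0.6444, -0.2833, 0.0923]
tcp_rot: [0.697, -0.662, -0.191, 0.198]
contact_force: [-0.2, 0.3, -0.0]
gripper_width: 0.0428
```

```bash
python3 - <<'E'
from h import *
cur(); print(delta(*wp(3,-35,0))); snap('side','sd28'); wheels('sd28')
E
```

```text
t47.1 p [ 0.6444 -0.2833  0.0923] az-87.1 z [-0.529 -0.023 -0.849] F [-0.2  0.3 -0. ] w0.043 q [ 0.42  1.25 -0.54  0.64  0.6   1.89 -1.42]
([1.2, 0.5, 69.9], [-3.1, 0.3, 0.0], 'rows>=1.7')
wheel 1 337 phi range [-75.  91.] rmed 0.0359 theta mod36 harm -0.7 amp 0.0011 scan [(-1, np.float64(2.5)), (0, np.float64(2.5)), (1, np.float64(2.3)), (-2, np.float64(2.3))]
wheel 2 374 phi range [-64.  92.] rmed 0.0359 theta mod36 harm 0.5 amp 0.0013 scan [(2, np.float64(2.7)), (1, np.float64(2.6)), (0, np.float64(2.6)), (-1, np.float64(2.3))]
wheel 3 423 phi range [-40.  97.] rmed 0.0358 theta mod36 harm -6.8 amp 0.0011 scan [(-8, np.float64(2.4)), (-7, np.float64(2.4)), (-6, np.float64(2.3)), (-9, np.float64(2.2))]
```

Call:
play_rows(deltas=[[[1,0,30],[0,0,0],0],[[1,0,55],[0,0,0],0],[[1,0,69],[0,0,0],0],[[1,0,69],[0,0,0],-1],[[1,0,69],[0,0,0],-1],[[1,0,69],[0,0,0],-1],[[1,0,69],[0,0,0],-1],[[1,0,69],[0,0,0],-1],[[1,0,69],[0,0,0],-1],[[1,-1.8,68.9],[5,0,0],-1],[[1,-3.6,68.7],[10,0,0],-1],[[1,-5.3,68.3],[15,0,0],-1],[[1,-7,67.8],[20,0,0],-1],[[1,-8.7,67.1],[25,0,0],-1],[[1,-10.3,66.3],[30,0,0],-1],[[1,-12,65.1],[36,0,0],-1],[[1,-13.7,63.7],[42,0,0],-1],[[1,-13.7,63.7],[42,0,0],-1],[[1,-13.7,63.7],[42,0,0],-1]])

```text
time_s: 48.78
ee_pos: [0.6213, -0.2844, 0.0298]
tcp_rot: [0.723, -0.686, 0.058, -0.065]
contact_force: [1.3, 1.9, -14.1]
gripper_width: 0.0208
```

Call:
play_rows(deltas=[[[0,0,0],[0,0,0],0],[[0,0,0],[0,0,0],0],[[0,0,0],[0,0,0],0],[[0,0,0],[0,0,0],0],[[0,0,0],[0,0,0],0],[[0,0,-30],[0,0,0],0],[[0,0,-70],[0,0,0],0],[[0,-5,-69.5],[-6,0,0],0],[[0,-10.5,-68.5],[-12.5,0,0],0],[[0,-16,-67.3],[-19,0,0],0],[[0,-22,-64.5],[-26,0,0],0],[[0,-27,-62],[-32,0,0],0],[[0,-30.5,-59.5],[-38,0,0],0],[[0,-30.5,-59.5],[-38,0,0],0],[[0,-30.5,-59.5],[-38,0,0],0]])

```text
time_s: 50.03
ee_pos: [0.6428, -0.2821, 0.0901]
tcp_rot: [0.705, -0.667, -0.17, 0.174]
contact_force: [-1.2, 0.3, -0.8]
gripper_width: 0.0427
```

```bash
python3 - <<'E'
from h import *
cur(); print(delta(*wp(3,-28,0))); snap('side','sd29'); wheels('sd29')
E
```

```text
t50.0 p [ 0.6428 -0.2821  0.0901] az-86.9 z [-0.471 -0.019 -0.882] F [-1.2  0.3 -0.8] w0.043 q [ 0.46  1.19 -0.58  0.77  0.6   1.78 -1.47]
([2.5, 2.3, 67.2], [0.1, 0.3, 0.1], 'rows>=1.6')
wheel 1 329 phi range [-77.  90.] rmed 0.0360 theta mod36 harm -1.1 amp 0.0012 scan [(0, np.float64(2.6)), (-1, np.float64(2.6)), (-2, np.float64(2.6)), (-3, np.float64(2.4))]
wheel 2 381 phi range [-57.  92.] rmed 0.0360 theta mod36 harm 0.6 amp 0.0012 scan [(1, np.float64(2.4)), (2, np.float64(2.4)), (0, np.float64(2.4)), (-1, np.float64(2.3))]
wheel 3 436 phi range [-56.  92.] rmed 0.0358 theta mod36 harm -1.1 amp 0.0013 scan [(-2, np.float64(3.0)), (-1, np.float64(3.0)), (0, np.float64(2.6)), (-3, np.float64(2.5))]
```

Call:
play_rows(deltas=[[[1.5,1,30],[0,0,0],0],[[1.5,1,55],[0,0,0],0],[[1.5,1,68],[0,0,0],0],[[1.5,1,68],[0,0,0],-1],[[1.5,1,68],[0,0,0],-1],[[1.5,1,68],[0,0,0],-1],[[1.5,1,68],[0,0,0],-1],[[1.5,1,68],[0,0,0],-1],[[1.5,1,68],[0,0,0],-1],[[1.5,-0.8,67.9],[5,0,0],-1],[[1.5,-2.6,67.7],[10,0,0],-1],[[1.5,-4.3,67.3],[15,0,0],-1],[[1.5,-6,66.8],[20,0,0],-1],[[1.5,-7.7,66.1],[25,0,0],-1],[[1.5,-9.3,65.3],[30,0,0],-1],[[1.5,-11.3,63.9],[37,0,0],-1],[[1.5,-11.3,63.9],[37,0,0],-1],[[1.5,-11.3,63.9],[37,0,0],-1]])

```text
time_s: 51.58
ee_pos: [0.6169, -0.2846, 0.0325]
tcp_rot: [0.723, -0.687, 0.05, -0.058]
contact_force: [-1.5, 6.8, -15.3]
gripper_width: 0.0207
```

Call:
play_rows(deltas=[[[0,0,0],[0,0,0],0],[[0,0,0],[0,0,0],0],[[0,0,0],[0,0,0],0],[[0,0,0],[0,0,0],0],[[0,0,0],[0,0,0],0],[[0,0,-30],[0,0,0],0],[[0,0,-70],[0,0,0],0],[[0,-5,-69.5],[-6,0,0],0],[[0,-10.5,-68.5],[-12.5,0,0],0],[[0,-16,-67.3],[-19,0,0],0],[[0,-22,-64.5],[-26,0,0],0],[[0,-27,-62],[-32,0,0],0],[[0,-30,-60],[-37,0,0],0],[[0,-30,-60],[-37,0,0],0],[[0,-30,-60],[-37,0,0],0]])

```text
time_s: 52.83
ee_pos: [0.6432, -0.2841, 0.0937]
tcp_rot: [0.705, -0.667, -0.169, 0.174]
contact_force: [-1.1, -0.0, -0.0]
gripper_width: 0.0428
```

```bash
python3 - <<'E'
from h import *
cur(); print(delta(*wp(3,-28,0))); snap('side','sd30'); wheels('sd30')
E
```

```text
t52.8 p [ 0.6432 -0.2841  0.0937] az-86.9 z [-0.47  -0.02  -0.882] F [-1.1 -0.  -0. ] w0.043 q [ 0.47  1.19 -0.6   0.77  0.62  1.79 -1.47]
([0.5, 0.9, 70.5], [0.1, 0.3, 0.1], 'rows>=1.7')
wheel 1 330 phi range [-75.  92.] rmed 0.0359 theta mod36 harm 0.2 amp 0.0014 scan [(0, np.float64(2.4)), (-1, np.float64(2.4)), (-2, np.float64(2.3)), (1, np.float64(2.2))]
wheel 2 387 phi range [-63.  94.] rmed 0.0360 theta mod36 harm 0.3 amp 0.0011 scan [(0, np.float64(2.4)), (-1, np.float64(2.3)), (2, np.float64(2.3)), (1, np.float64(2.3))]
wheel 3 432 phi range [-56.  91.] rmed 0.0356 theta mod36 harm -1.5 amp 0.0013 scan [(-2, np.float64(2.5)), (-1, np.float64(2.5)), (0, np.float64(2.4)), (-3, np.float64(2.3))]
```

Wheel 3 is now at about 3 (−1.3°). One more +37°.

Call:
play_rows(deltas=[[[0.5,1,30],[0,0,0],0],[[0.5,1,55],[0,0,0],0],[[0.5,1,70],[0,0,0],0],[[0.5,1,70],[0,0,0],-1],[[0.5,1,70],[0,0,0],-1],[[0.5,1,70],[0,0,0],-1],[[0.5,1,70],[0,0,0],-1],[[0.5,1,70],[0,0,0],-1],[[0.5,1,70],[0,0,0],-1],[[0.5,-0.8,69.9],[5,0,0],-1],[[0.5,-2.6,69.7],[10,0,0],-1],[[0.5,-4.3,69.3],[15,0,0],-1],[[0.5,-6,68.8],[20,0,0],-1],[[0.5,-7.7,68.1],[25,0,0],-1],[[0.5,-9.3,67.3],[30,0,0],-1],[[0.5,-11.3,65.9],[37,0,0],-1],[[0.5,-11.3,65.9],[37,0,0],-1],[[0.5,-11.3,65.9],[37,0,0],-1]])

```text
time_s: 54.38
ee_pos: [0.6161, -0.2846, 0.032]
tcp_rot: [0.723, -0.686, 0.049, -0.058]
contact_force: [0.2, 7.3, -18.3]
gripper_width: 0.0206
```

Call:
play_rows(deltas=[[[0,0,0],[0,0,0],0],[[0,0,0],[0,0,0],0],[[0,0,0],[0,0,0],0],[[0,0,0],[0,0,0],0],[[0,0,0],[0,0,0],0],[[0,0,-30],[0,0,0],0],[[0,0,-70],[0,0,0],0],[[-30,20,-100],[-4,0,0],0],[[-66,50,-135],[-9,0,0],0],[[-66,80,-165],[-9,0,0],0],[[-66,80,-165],[-9,0,0],0],[[-66,80,-165],[-9,0,0],0],[[-66,80,-165],[-9,0,0],0]])

```text
time_s: 55.47
ee_pos: [0.5141, -0.2285, 0.1855]
tcp_rot: [0.725, -0.689, 0.001, -0.001]
contact_force: [0.4, -0.4, 0.1]
gripper_width: 0.0427
```

```bash
python3 - <<'E'
from h import *
cur(); a,_,_=snap('side','sd31'); snap('wrist','wr31'); snap('scene','sc31'); wheels('sd31'); wheels('wr31'); tool('sd31'); tool('sc31'); cover('sc31b')
for n in('meter','tape','bin','module1'): print(n,[(np.round(v['xyz'],3).tolist(),round(v['confidence'],2)) for v in bot.pinpoint('scene',n)])
g=lambda f,s,sz: cv2.resize(cv2.imread('pics/'+f+'.png')[s],sz,interpolation=cv2.INTER_CUBIC)
cv2.imwrite('pics/c31.png',np.vstack([np.hstack([g('wr31',np.s_[:],(400,300)),g('sd31',np.s_[210:330,290:450],(400,300))]),np.hstack([g('sc31',np.s_[:],(400,300)),g('sd31',np.s_[:],(400,300))])]))
E
```

```text
t55.5 p [ 0.5141 -0.2285  0.1855] az-87.1 z [ 0.003  0.001 -1.   ] F [ 0.4 -0.4  0.1] w0.043 q [ 0.9   0.64 -0.85  1.77  0.56  0.99 -1.69]
wheel 1 328 phi range [-63.  90.] rmed 0.0360 theta mod36 harm 0.1 amp 0.0012 scan [(-2, np.float64(2.2)), (0, np.float64(2.2)), (-1, np.float64(2.1)), (-3, np.float64(1.9))]
wheel 2 380 phi range [-70.  91.] rmed 0.0358 theta mod36 harm 1.6 amp 0.0012 scan [(1, np.float64(2.4)), (2, np.float64(2.3)), (0, np.float64(2.3)), (-1, np.float64(2.1))]
wheel 3 430 phi range [-57.  90.] rmed 0.0358 theta mod36 harm -0.6 amp 0.0012 scan [(-2, np.float64(2.0)), (0, np.float64(2.0)), (-1, np.float64(2.0)), (-3, np.float64(2.0))]
wheel 1 2489 phi range [-88.  87.] rmed 0.0366 theta mod36 harm 0.1 amp 0.0013 scan [(0, np.float64(2.8)), (-1, np.float64(2.8)), (1, np.float64(2.8)), (-2, np.float64(2.7))]
wheel 2 2467 phi range [-87.  88.] rmed 0.0364 theta mod36 harm 1.5 amp 0.0013 scan [(2, np.float64(2.8)), (3, np.float64(2.7)), (1, np.float64(2.7)), (0, np.float64(2.7))]
wheel 3 2493 phi range [-89.  87.] rmed 0.0364 theta mod36 harm -1.4 amp 0.0012 scan [(-1, np.float64(2.7)), (-2, np.float64(2.7)), (0, np.float64(2.7)), (-3, np.float64(2.7))]
handle ([565.8, 43.0], [138.4, 48.5], 1.8) [0.00956813 0.03026651] 448
blade ([653.5, 30.5], [92.2, 20.8], 1.9) 0.017951821215651698
handle ([548.9, 24.7], [121.3, 31.3], 0.7) [0.01156455 0.0321526 ] 527
blade ([653.5, 32.2], [92.6, 20.4], 1.8) 0.019412020123867668
cover 4963 mean [-0.085  0.01 ] theta slope -0.000 pos 0.120
meter [([0.352, 0.311, 0.001], 0.68)]
tape [([0.797, 0.063, 0.003], 0.87)]
bin [([0.77, -0.202, -0.0], 0.69), ([0.795, 0.058, 0.004], 0.33), ([0.349, 0.313, 0.002], 0.26)]
module1 [([0.364, -0.099, 0.0], 0.68)]
```

View pics/c31.png

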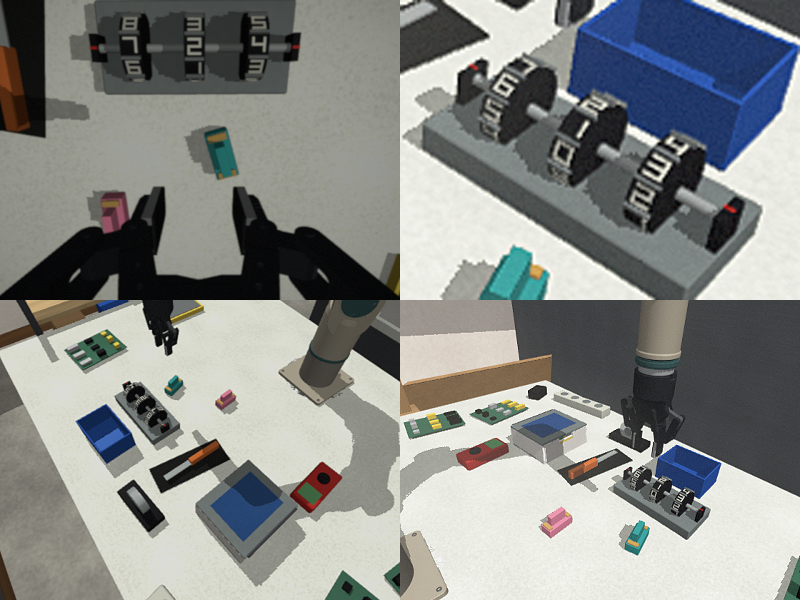

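The wheels read 7‑2‑4, each within about 2° of square. The cover is shut, the tool is flat on the mat, and the bystanders haven't moved. Handing in.

```bash
python3 -c "
from h import *
cur(); print(bot.hand_in())"
```

```text
t55.9 p [ 0.5137 -0.2276  0.1835] az-87.1 z [ 0.     0.004 -1.   ] F [-0.1  0.3  0.4] w0.043 q [ 0.9   0.64 -0.85  1.77  0.56  0.99 -1.69]
the job is handed in; nothing more can be done
None
```

I handed the job in at about 56 s, and every condition I could check at the end was met. The hand-in gives no verdict.

**What I did**
- I levered the cover up with the pry tool's blade through the notch and pushed it open to about 2.07 rad.
- I laid the tool back on its mat.
- I stood both green-tabbed modules in the box. Only two were present.
- I pushed the cover shut until it met the wall with about 12 N.
- I set the thumbwheels by gripping each one by its sides and pivoting about the axle.

**Last checks**

| Item | Result |
|---|---|
| Wheels | 7‑2‑4 on top, about 0.1°, 1.5° and −1.4° off square (allowed about ±9.7°) |
| Cover | Slope about 0 rad |
| Pry tool | Flat and level, origin about 10 mm from the mat's centre |
| Modules | Both upright on the floor (tab tops at about 58 mm) before the cover was shut; they cannot be seen since |
| Meter, tape dispenser, bin | Readings within a few mm of the first look |
| Gripper | Open and clear, touching nothing |

**What disagreed or failed**
- The real finger ends sit about 34 mm above the reported tool point. Because of this my first two tries at gripping the tool closed on air. I corrected for it from the depth images.
- The tool then sat about 8° nose-down in the grip, so I tilted the wrist to level the blade before inserting it.
- The first-look networks put the bin on the mat from the scene camera. The pictures and the side camera show it at about (0.77, −0.20).
- I did not read the pry-to-cover contact force directly; the cover was at about 0.48 rad when I checked during the lift.

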